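# Clear a jammed bottle feeder, pin it and gather the cobs

## Robot

A 6-joint arm with a two-finger parallel gripper is mounted at the origin on the work surface. World frame = base frame: x ahead of the robot, y to its left, z up, the work surface at z = 0. Lengths are in m, angles in degrees, forces in N, time in s.
With the tool pointing down it reaches from about 0.4 to 0.825 m from the base axis. Payload 7 kg.
Tool frame: the origin (TCP) lies on the centre line of the jaws, within the pads' length; the fingertips stand 22 mm ahead of it and the grasp point (between the pads) lies 3 mm ahead of it; z points along the fingers, y is the line along which they close (so a half turn about z gives the same grasp; the last joint's range is limited). The gripper opens to 88 mm and grips with 3 to 60 N. Pads are 19 mm wide; open, the fingers measure 130 mm over their backs; the gripper's body (78 mm by 193 mm) begins 47 mm behind the grasp point.
Start: joints at [-54.826, 20.546, 0.682, 0, -70.136, -16.507], TCP at [0.216, -0.639, 0.212] pointing down, gripper open.
Joint ranges: [-176.03, 176.03], [-82.01, 121.73], [-58.28, 71.71], [-173.87, 95.51], [-174.79, -0.11], [-173.66, 173.66]. Speed limits (degrees/s): [136.94, 136.94, 172.46, 180, 180, 180].

## Interface

Orientations are given as [roll, pitch, yaw] about the fixed x, y, z axes, in that order (R = Rz(yaw) Ry(pitch) Rx(roll)).
In Python, from plant import get_state, cams, r gives the robot as it stands.
- The arm moves only by the tool apply_moves, never from a script. Its argument "targets" is a list of rows, each an object with "dp": the shift along the world's x, y, z in m, a list of three; "yaw": the turn about the world's z in degrees. In form: [{"dp": [x, y, z], "yaw": yaw}, ...]. A call has 1 to 20 rows; each row is the pose to reach, as a shift and turn from the pose commanded when the call began; what a row does not reach only later rows make up. A row lasts 1/12 s, in which the tool goes at most 41.7 mm and 7.16 degrees, less where a joint would pass 70% of its speed; a pose out of reach is approached as far as the arm can. A call with a gripper value outside its range is refused whole. "grip" is the gripper command: -1 is fully open, 1 is shut, values between are in proportion, set as the call begins (left out, the last holds). The fingers move at their own pace and stop on an object; "squeeze" is the grip in N (left out, the last holds). Time passes only in rows, so rows that repeat a pose let the fingers close. It gives the time, the measured TCP pose, the force, the opening and the grip force at its end, in the units of the state.
- get_state(): the state, without advancing time (a new reading comes with each control period).
- cams.capture(name): name is "side" or "top"; returns a dict with "image" (420x560x3 uint8, red, green, blue), "range_z" (420x560 float32, m along the optical axis (not along the pixel's ray), 0 where there is no reading), "fx", "fy", "cx", "cy" (pixels), "R" (3x3) and "t" (3): a world point X has camera coordinates R X + t. Camera axes: x right, y down, z forward; pixel columns grow to the right and rows downward; lengths in m; the calibration is good to about 2 mm. A picture is of the moment at which its call begins.
- r.close_job(): hands the job in; it is judged then, once.
The state is a dict: "time_s": time; "joints": joint angles; "qd": joint speeds; "joint_torque": joint torques, N m; "tcp_pos": TCP position; "eef_rot": TCP orientation; "contact_force": force on the tool from outside, world axes, zero at the start; "moment": the same for the moment, N m; "gripper_width": finger opening in m; "gripper_force": force on a finger pad.
Only numpy, scipy, OpenCV 4.12 (cv2) and the standard library are available. Lean on these libraries where they do the work, as an engineer would, in place of code of your own. Each camera call takes 0.05 s, during which the arm holds its last target. There are 200 camera calls.

## Task

Dried corn cobs have jammed across the neck of the swinging bottle of this bird feeder. Take the grab bar over the bottle and rock it well over from side to side until every cob has dropped into the catch tray, then hang the bottle straight and lock it by pushing the loose lock pin fully home through the post and the cradle. Draw the tray out from under the bottle, put all the cobs, with any that lie on the shelf, in the white nest cup and push the tray back in; let go of everything and leave the other things on the shelf where they are.

Things in the scene. Friction and masses are not known exactly. Their poses are not given: they have to be found in the camera images.
- pivot (a point): The feeder's pivot, fixed to the stand (a pine base board 200 x 235 mm and 12 mm thick, with a front and a rear steel post), 170 mm above the shelf, midway between the posts. Its axes are the stand's: x runs along the pivot axis from the front post (nearer the robot) to the rear post, y sideways along the tray's slide, z up. The stand is fixed but stands at a different place and yaw each time.
- post_hole (a point): Lock hole in the fixed front post, 20 mm across, its axis along the stand's x. The point is the hole's centre on the post's outer (robot-side) face: in the stand frame 80 mm in front of the pivot and 94 mm above it. The post is a 5 mm steel plate, 44 mm wide and high around the hole.
- cradle_hole (a point): Lock hole in the swinging cradle, 20 mm across, in a 5 mm plate; the point is its centre on the robot-side face, 94 mm above the pivot in the cradle's own frame and 60 mm in front of it. It lies straight behind the post's hole (20 mm farther along the stand's x) only when the bottle hangs straight (joint 0).
- bar (a point): Middle of the cradle's grab bar: a round steel bar 12 mm thick, 120 mm long, along the stand's x, 124 mm from the pivot (294 mm above the shelf when straight), with 54 mm clear below it to the bottle. Moving it sideways (stand's y) on its arc about the pivot rocks the bottle; open or lightly shut fingers on both sides of it are enough.
- mouth (a point): Centre of the mouth of the flat clear glass bottle, which hangs neck down in the cradle, 68 mm from the pivot on the side opposite the bar (102 mm above the shelf when straight). The bottle is 114 mm wide along the stand's y, 42 mm deep along x and 132 mm long; its neck is 44 x 36 mm inside and 32 mm long, and the cobs lie across its sloping shoulders.
- bottle (a joint): Rocking angle of bottle and cradle about the stand's x, rad: 0 hangs straight, positive leans the grab bar towards the stand's +y (and the mouth towards -y); stops at -0.78 and 0.78. It has a stiff pivot (about 1.3 N at the bar) and stays where it is left. Held still the cobs stay jammed; brisk full swings to about 0.7 on both sides free them soonest, slow ones need more of them; two to ten may be needed.
- tray (a joint): How far the catch tray is drawn out, m: 0 is fully in under the bottle, 0.215 fully out, towards the stand's +y. Slides with about 1.2 N of friction.
- tray_pull (a point): Middle of the tray's wooden pull: a tongue 22 mm wide (stand's x), 16 mm high, sticking out 50 mm from the tray's +y end wall; its middle is 43 mm above the shelf. Moves with the tray.
- tray_in (a point): Middle of the catch tray's floor, lying under the pivot when the tray is in. Aluminium tray, inside 128 mm (stand's x) by 200 mm (stand's y); its floor, 17 mm above the shelf in the middle, is a shallow V that rises 11 degrees to both long sides, and its last 55 mm at each end slope up about 16 degrees, so cobs gather in the middle; walls 39 mm above its underside, which is 12 mm above the shelf. Moves with the tray.
- cob_a_mid (a point): Middle of dried corn cob a: a tan cob with round ends, 62 mm long, 30 mm thick, 30 g, long axis = its x. Always there, jammed in the bottle at the start.
- cob_b_mid (a point): Middle of cob b, the same as cob a. Always there, in the bottle on top of cob a at the start.
- cob_c_mid (a point): Middle of cob c, the same as cob a. Lies on the shelf at the start, or is absent.
- cob_d_mid (a point): Middle of cob d, the same as cob a. Lies on the shelf at the start, or is absent.
- pin_grip (a point): Middle of the lock pin's grip, half-way up. The pin lies flat: a dark wooden grip block 60 mm long, 34 mm wide, 16 mm high, then a round steel shank 16 mm thick and 58 mm long (the last 10 mm tapered to 8 mm) along the pin's +x. The grip's shoulder, which stops against the post, is 34 mm from this point along +x; the tip is 92 mm from it. 110 g.
- pin_tip (a point): Tip of the lock pin's shank, on its axis; the same axes as pin_grip.
- cup_in (a point): Middle of the inner floor of the white ceramic nest cup, 7 mm above its underside. A round open bowl, 152 mm across at the rim and 58 mm high, floor about 85 mm across, wall 5 mm, 0.55 kg, loose on the shelf.
- sander: Red metal hand sander, 205 x 78 mm, 73 mm high with its handle; origin at the middle of its underside. Bystander.
- drip_cap: Copper drip cap, a dented cone 120 mm across and 41 mm high; origin at the middle of its underside. Bystander.
- perch_peg: Walnut perch peg 97 mm long, 22 mm thick, lying on the shelf along its x; origin at its underside. Bystander.
There are look-alikes about, which are no part of the job. Of the things that look like the part that bears cup_in, the largest one is meant.

How it is judged (in metres and radians):
On the way, in this order (a step that is already met when the one before it is completed fails the run):
1. every cob has come out of the bottle (height (world z) of each of cob_a_mid, cob_b_mid, cob_c_mid, cob_d_mid below 0.085 m), for 0.2 s.
2. the lock pin is fully home through the post and the cradle (x of pin_tip in the frame of post_hole above 0.05 m and x of pin_tip in the frame of cradle_hole above 0.03 m and distance between pin_tip and cradle_hole below 0.045 m and angle between the x axis of pin_tip and the x axis of pivot, either way round below 0.3 rad), for 0.2 s.
At the end, for the whole second after the job is handed in: The pin is through both holes with its shoulder within 8 mm of the post; the bottle hangs straight within 0.08 rad; the tray is in to within 15 mm; every cob lies at rest in the nest cup (its middle within 60 mm of the cup's axis and not above 70 mm over its floor); the cup stands upright (all of step 2 and value of joint bottle between -0.08 and 0.08 rad and value of joint tray below 0.015 m and horizontal distance between each of cob_a_mid, cob_b_mid, cob_c_mid, cob_d_mid and cup_in below 0.06 m and z of each of cob_a_mid, cob_b_mid, cob_c_mid, cob_d_mid in the frame of cup_in below 0.07 m and linear speed of each of cob_a, cob_b, cob_c, cob_d below 0.05 m/s and angle between cup_in's own z axis and vertical below 0.15 rad); the robot touches nothing.
It fails at once if a bystander (sander, drip cap or perch peg) was pushed more than 30 mm (distance of any of sander, drip_cap, perch_peg from where it was at the start of the episode above 0.03 m).
It fails at once if the nest cup was tipped over (angle between cup_in's own z axis and vertical above 0.8 rad).
Of cob_c, cob_d only 1 to 2 are there at a start; the rules pass over those that are not, and their reading is None.
At some moment in a run one of nest_cup, lock_pin may be knocked a few centimetres aside while the robot is not near it.
Once in a run the grip may slacken for a moment while it holds something.
It also fails if it takes over 210 s, if anything falls off the work surface, if the arm or the gripper's body presses on something with over 40 N, if the wrist force passes 120 N, or if a joint passes its speed limit or range.

## Working session

There is one attempt and no reset: what is moved stays moved. The work goes in short steps, Python scripts to look and compute and a tool call to move; the robot and the scene stay as the last step left them, time stands still between calls to the robot, and variables do not carry over. Pictures are saved under pics/ and viewed, at most 14 in all, crops included, and the job is handed in when it is done.

Besides the shell and the picture viewer there is one more tool, called in YAML: its name, and indented under it one key for each argument. apply_moves: Moves the arm, as the interface text tells. Its arguments: {"type":"object","properties":{"targets":{"type":"array","items":{"type":"object","properties":{"dp":{"type":"array","items":{"type":"number"}},"yaw":{"type":"number"}}}},"grip":{"type":"number"},"squeeze":{"type":"number"}},"required":["targets"]}

```bash
mkdir -p pics; ls; cat > h.py <<'E'
import numpy as np, cv2
from plant import get_state, cams, r
def cap(n,save=None):
    c=cams.capture(n)
    for k in('R','t'): c[k]=np.array(c[k])
    if save: cv2.imwrite('pics/'+save,c['image'][:,:,::-1])
    return c
def ray(c,u,v):
    d=c['R'].T@np.array([(u-c['cx'])/c['fx'],(v-c['cy'])/c['fy'],1.]); o=-c['R'].T@c['t']; return o,d
def onz(c,u,v,z):
    o,d=ray(c,u,v); return o+d*(z-o[2])/d[2]
def cloud(c):
    v,u=np.mgrid[:420,:560]; z=c['range_z']
    P=np.stack([(u-c['cx'])/c['fx']*z,(v-c['cy'])/c['fy']*z,z],-1)
    W=(P-c['t'])@c['R']; W[z==0]=np.nan; return W
def proj(c,X):
    p=c['R']@np.array(X)+c['t']; return [c['fx']*p[0]/p[2]+c['cx'],c['fy']*p[1]/p[2]+c['cy']]
E
python3 - <<'E'
from h import *
s=get_state(); print(s)
for n in('top','side'):
    c=cap(n,n+'0.png'); print(n,-c['R'].T@c['t'],c['R'][2],c['fx']); np.savez(n+'0.npz',**c)
E
```

```text
pics
{'time_s': 0.0, 'joints': array([-5.48271049e+01,  2.05924918e+01,  6.32900490e-01, -1.79307290e-02,
       -7.01365244e+01, -1.65068409e+01]), 'qd': array([ 0.09889593,  0.0046765 ,  0.02968068, -0.03694597, -0.00755493,
        0.04443326]), 'joint_torque': array([ 2.29201636e-03, -5.82713521e+01,  2.93057370e+01,  6.99725837e+00,
        6.87906679e-03, -1.13666247e-04]), 'tcp_pos': array([ 0.21582415, -0.63901674,  0.21091104]), 'eef_rot': array([ 1.79903056e+02, -1.11504908e-02, -1.61340043e+02]), 'contact_force': array([-0.11145971, -0.18122614, -0.95764609]), 'moment': array([ 0.00788509, -0.01689925,  0.00614991]), 'gripper_force': 0.0, 'gripper_width': 0.0879482744987618}
top [ 0.49117995 -0.09304489  1.22586968] [ 0.07767625 -0.00214822 -0.99697632] 403.16354515562415
side [0.22675283 1.08639134 0.96489104] [ 0.23534704 -0.81217736 -0.53383491] 449.6761400409317
```

View pics/top0.png

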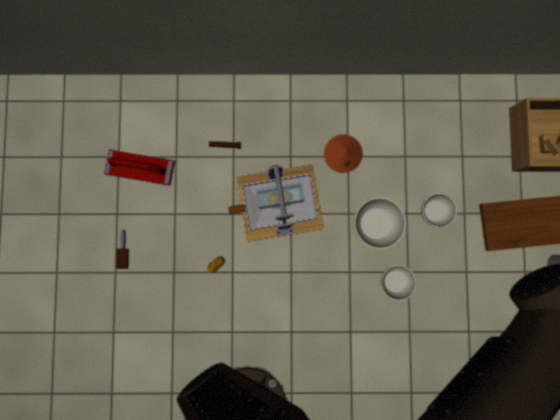

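View pics/side0.png

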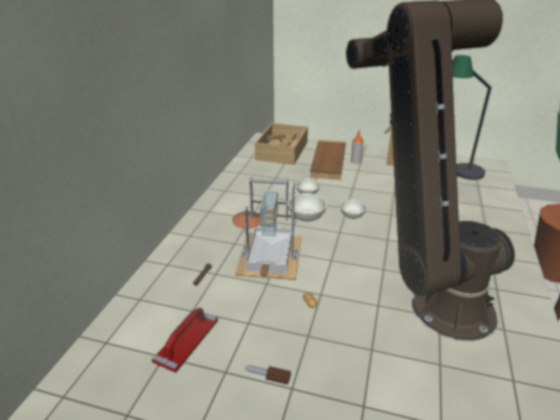

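The top view shows the stand at about (280,203) with its pull on the left at (237,210). The cob is at (215,264) and the pin at (122,250) with its shank pointing +x. There are three white bowls, at (380,222), (438,210) and (398,282). The one at (380,222) is the largest, so it fits the nest cup. The peg is at (225,145), the sander at (140,167) and the drip cap at (343,153).

```bash
python3 - <<'E'
from h import *
c=dict(np.load('top0.npz')); W=cloud(c); im=c['image']
hsv=cv2.cvtColor(im,cv2.COLOR_RGB2HSV)
z=W[...,2]
print('floor z',np.nanmedian(z[300:340,150:170]))
m=((z>0.008)).astype(np.uint8); m[:80]=0
n,l,st,ce=cv2.connectedComponentsWithStats(m)
for i in range(1,n):
    if st[i,4]>12:
        q=W[l==i]; zz=np.nanpercentile(q[:,2],[5,50,99]); (cx,cy),(a,b),an=cv2.minAreaRect(np.argwhere(l==i)[:,::-1].astype(np.float32))
        print(ce[i].round(1),st[i],zz.round(3),'xy',np.nanmean(q,0).round(3),'ext',(np.nanmax(q,0)-np.nanmin(q,0)).round(3),'rect',round(a,1),round(b,1),round(an,1))
# stand board by colour: pine
b=((hsv[...,0]>8)&(hsv[...,0]<25)&(hsv[...,1]>90)&(hsv[...,2]>90)).astype(np.uint8)
n,l,st,ce=cv2.connectedComponentsWithStats(b)
for i in range(1,n):
    if st[i,4]>15: print('tan',ce[i],st[i],cv2.minAreaRect(np.argwhere(l==i)[:,::-1].astype(np.float32)))
big=cv2.resize(im[150:260,90:450],None,fx=2.2,fy=2.2,interpolation=cv2.INTER_CUBIC)
a=cv2.resize(im[155:250,225:335],None,fx=5,fy=5,interpolation=cv2.INTER_CUBIC)
cv2.imwrite('pics/crop_stand.png',a[:,:,::-1])
E
```

```text
floor z -1.3211833804043972e-05
[534.2 134.7] [ 511   98   49   73 2807] [0.009 0.055 0.105] xy [ 0.802 -0.852  0.053] ext [0.203 0.156 0.113] rect 72.0 48.0 90.0
[343.5 152.3] [325 134  38  37 939] [0.009 0.019 0.041] xy [ 0.757 -0.291  0.02 ] ext [0.112 0.113 0.036] rect 35.9 35.7 73.3
[224.8 144. ] [209 141  33   8 193] [0.012 0.019 0.026] xy [0.783 0.069 0.019] ext [0.022 0.097 0.018] rect 32.1 6.2 3.4
[139.4 166.7] [ 104  149   72   36 1709] [0.011 0.016 0.075] xy [0.712 0.324 0.027] ext [0.108 0.213 0.071] rect 68.2 25.5 9.5
[278.9 202.1] [ 229  164   95   78 5181] [0.01  0.028 0.301] xy [ 0.599 -0.095  0.082] ext [0.234 0.279 0.298] rect 70.9 90.6 80.3
[441.5 209.2] [421 193  36  34 554] [0.009 0.024 0.043] xy [ 0.583 -0.581  0.024] ext [0.098 0.103 0.038] rect 33.0 35.0 90.0
[520.8 222.7] [ 480  195   80   56 3723] [0.043 0.048 0.053] xy [ 0.541 -0.803  0.047] ext [0.161 0.232 0.045] rect 48.1 80.2 84.2
[381.6 222.2] [ 354  197   52   52 1424] [0.009 0.028 0.061] xy [ 0.544 -0.399  0.031] ext [0.148 0.149 0.055] rect 51.0 51.0 90.0
[371.  215.6] [369 211   5  11  20] [0.008 0
[... 1122 characters left out ...]
   5   7  17] ((545.7500610351562, 146.75), (6.324554920196533, 2.8460497856140137), 71.56504821777344)
tan [305.98216735 200.23868313] [282 165  42  69 729] ((302.44232177734375, 198.7115478515625), (65.89502716064453, 31.574697494506836), 78.69007110595703)
tan [249.11111111 182.09309309] [237 172  33  33 333] ((253.9729766845703, 187.8378448486328), (28.276626586914062, 32.87979507446289), 80.53767395019531)
tan [258.08866995 231.28571429] [242 211  36  31 406] ((260.0540466308594, 223.8243408203125), (30.249414443969727, 32.386600494384766), 80.53767395019531)
tan [213.29565217 264.39130435] [207 257  15  16 115] ((213.00001525878906, 264.5), (7.77817440032959, 17.677669525146484), 45.0)
```

View pics/crop_stand.png

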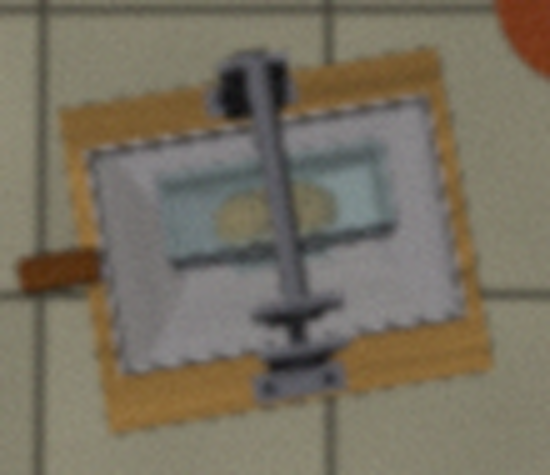

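The crop shows the bottle hanging straight with two tan cobs inside at (275,210), the pull on the left at (60,270) and the front post at the bottom at (300,375). Stand yaw is about 9.5°. Next I'll measure it properly.

```bash
python3 - <<'E'
from h import *
c=dict(np.load('top0.npz')); W=cloud(c); im=c['image']
hsv=cv2.cvtColor(im,cv2.COLOR_RGB2HSV)
def line(q):
    m=q.mean(0); u,s,v=np.linalg.svd(q-m,full_matrices=False); d=v[0]*np.sign(v[0][0]); return m,np.degrees(np.arctan2(d[1],d[0])),(q-m)@d
for nm in('top','side'):
    c=dict(np.load(nm+'0.npz')); W=cloud(c).reshape(-1,3)
    sel=(W[:,2]>0.288)&(W[:,2]<0.305)&(abs(W[:,0]-.6)<.15)&(abs(W[:,1]+.1)<.12)
    q=W[sel]; m,a,t=line(q[:,:2]); print(nm,'bar',m.round(4),a.round(2),t.min().round(3),t.max().round(3),len(q),np.percentile(q[:,2],[50,99]))
c=dict(np.load('top0.npz')); W=cloud(c)
# board: pine mask corners
b=((hsv[...,0]>8)&(hsv[...,0]<25)&(hsv[...,1]>90)&(hsv[...,2]>90)).astype(np.uint8)
b[:160]=0;b[:,:236]=0;b[:,328:]=0;b[245:]=0
pts=np.array([onz(c,u,v,.012)[:2] for v,u in np.argwhere(b)],np.float32)
(cx,cy),(w,h),an=cv2.minAreaRect(pts); print('board',cx,cy,w,h,an)
# pin
q=W[225:275,112:134].reshape(-1,3); q=q[q[:,2]>0.006]; m,a,t=line(q[:,:2]); print('pin',m,a,t.min(),t.max())
g=hsv[225:275,112:134]; 
p2=W[225:275,112:134]; mk=(g[...,1]>110)&(p2[...,2]>.006)
print('grip',p2[mk].mean(0),p2[mk].min(0),p2[mk].max(0)); m2=p2[mk].mean(0)
s=p2[(g[...,1]<80)&(p2[...,2]>.006)]; print('shank',s.mean(0),s.max(0), 'ang',np.degrees(np.arctan2(*(s.mean(0)-m2)[[1,0]])))
q=W[254:275,205:227].reshape(-1,3); q=q[q[:,2]>0.006]; m,a,t=line(q[:,:2]); print('cob',m,a,t.min(),t.max())
q=W[195:252,350:410].reshape(-1,3); q=q[q[:,2]>0.053]; print('cup rim circle',cv2.minEnclosingCircle(q[:,:2].astype(np.float32)),q[:,2].max())
E
```

```text
top bar [ 0.6051 -0.0975] 8.97 -0.078 0.061 312 [0.2989678  0.30392002]
side bar [ 0.6031 -0.0929] 9.82 -0.077 0.061 164 [0.29711703 0.30274491]
board 0.6085219979286194 -0.11439689993858337 0.202961727976799 0.29715120792388916 10.648551940917969
pin [0.45569173 0.37235527] 0.6631629243182577 -0.062058233305644875 0.06988804104829426
grip [0.43861383 0.37327437 0.01617269] [0.41216059 0.35749861 0.00700234] [0.46575454 0.39134897 0.02351955]
shank [0.48602795 0.3708461  0.01269381] [0.52558358 0.388976   0.0196528 ] ang -2.9317809493953457
cob [0.42109011 0.09232014] -49.332764622797235 -0.03159497633191337 0.029443051126217763
cup rim circle ((0.541605532169342, -0.3877030313014984), 0.07582924515008926) 0.06336378584178372
```

apply_moves:
  targets:
    - {"dp": [0,0,0.19],"yaw": 0}
    - {"dp": [0,0,0.19],"yaw": -5}
    - {"dp": [0,0,0.19],"yaw": -9.2}
    - {"dp": [0.1,0.14,0.19],"yaw": -9.2}
    - {"dp": [0.389,0.544,0.19],"yaw": -9.2}
    - {"dp": [0.389,0.544,0.19],"yaw": -9.2}
    - {"dp": [0.389,0.544,0.19],"yaw": -9.2}
    - {"dp": [0.389,0.544,0.19],"yaw": -9.2}
    - {"dp": [0.389,0.544,0.19],"yaw": -9.2}
    - {"dp": [0.389,0.544,0.19],"yaw": -9.2}
    - {"dp": [0.389,0.544,0.19],"yaw": -9.2}
    - {"dp": [0.389,0.544,0.19],"yaw": -9.2}
    - {"dp": [0.389,0.544,0.19],"yaw": -9.2}
    - {"dp": [0.389,0.544,0.19],"yaw": -9.2}
    - {"dp": [0.389,0.544,0.19],"yaw": -9.2}
    - {"dp": [0.389,0.544,0.19],"yaw": -9.2}
    - {"dp": [0.389,0.544,0.19],"yaw": -9.2}
    - {"dp": [0.389,0.544,0.19],"yaw": -9.2}
    - {"dp": [0.389,0.544,0.19],"yaw": -9.2}
    - {"dp": [0.389,0.544,0.19],"yaw": -9.2}
  grip: 0
  squeeze: 10

```text
time_s: 1.77
tcp_pos: [0.6077, -0.0907, 0.4003]
eef_rot: [179.9, -0.1, -170.3]
contact_force: [0.4, -1.5, -0.4]
gripper_width: 0.0437
gripper_force: 0.0
```

```bash
python3 - <<'E'
from h import *
t=dict(np.load('top0.npz'))
C=[onz(t,u,v,.012)[:2] for u,v in((237,177),(312,165),(323,228),(248,241))]; print('board ctr',np.mean(C,0),np.array(C).round(3))
s=get_state(); print(s['tcp_pos'],s['eef_rot'],s['joints'].round(1))
c=cap('side','side1.png'); np.savez('side1.npz',**c)
im=c['image'][150:330,200:380]; cv2.imwrite('pics/side1c.png',cv2.resize(im,None,fx=3.2,fy=3.2,interpolation=cv2.INTER_CUBIC)[:,:,::-1])
c=cap('top','top1.png')
hsv=cv2.cvtColor(c['image'],cv2.COLOR_RGB2HSV);W=cloud(c)
b=((hsv[...,0]>8)&(hsv[...,0]<25)&(hsv[...,1]>90)&(hsv[...,2]>90)).astype(np.uint8)
n,l,st,ce=cv2.connectedComponentsWithStats(b)
for i in range(1,n):
    if st[i,4]>25: print('tan',ce[i],st[i],np.nanmean(W[l==i],0))
E
```

```text
board ctr [ 0.60453203 -0.09834596] [[ 0.683  0.032]
 [ 0.719 -0.196]
 [ 0.527 -0.228]
 [ 0.489 -0.002]]
[ 0.607681   -0.09070986  0.40026526] [ 1.79944024e+02 -9.29108457e-02 -1.70334641e+02] [  9.7  11.6  12.2  -0.1 -90.7 -90. ]
tan [534.4422453  134.90330954] [ 510   98   50   73 3082] [ 0.80365942 -0.8590839   0.04312302]
tan [344.35958254 152.80550285] [ 327  134   36   39 1054] [ 0.75344455 -0.29297114  0.02716427]
tan [310.02919708 220.28223844] [291 187  33  47 411] [ 0.55077731 -0.18876614  0.01423482]
tan [521.95984492 222.76710053] [ 480  196   80   55 3611] [ 0.54076631 -0.80618882  0.04766703]
tan [252.6743295  225.35057471] [229 200  50  41 522] [ 0.53481078 -0.01698874  0.02431818]
tan [215.08287293 264.51933702] [207 257  18  16 181] [0.41968388 0.09405872 0.02485659]
tan [557.5       340.1372549] [554 320   6  36 102] [ 0.19490676 -0.91842772  0.00826438]
```

View pics/side1c.png

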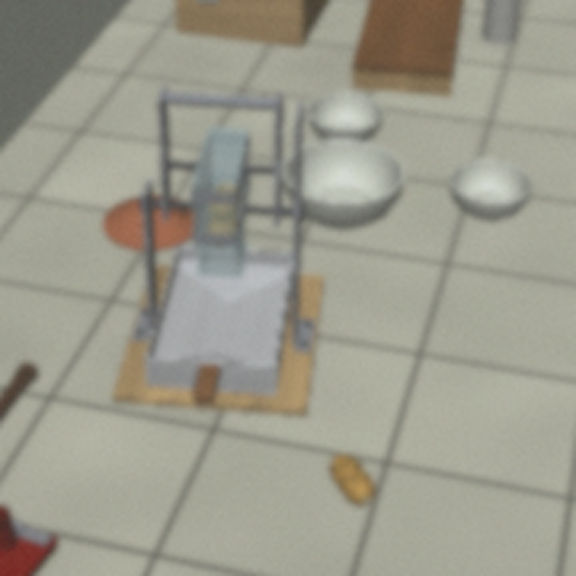

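The side view shows an intact feeder with the cobs in the neck at about (222,210) and one shelf cob at (352,478). Next I'll lower onto the bar.

apply_moves:
  targets:
    - {"dp": [0,0,-0.04],"yaw": 0}
    - {"dp": [0,0,-0.08],"yaw": 0}
    - {"dp": [0,0,-0.103],"yaw": 0}
    - {"dp": [0,0,-0.103],"yaw": 0}
    - {"dp": [0,0,-0.103],"yaw": 0}

```text
time_s: 2.28
tcp_pos: [0.6042, -0.0966, 0.2988]
eef_rot: [-180.0, -0.1, -170.6]
contact_force: [1.6, -0.1, 1.5]
gripper_width: 0.0438
gripper_force: 0.0
```

apply_moves:
  targets:
    - {"dp": [0,0,0],"yaw": 0}
    - {"dp": [0,0,0],"yaw": 0}
    - {"dp": [0,0,0],"yaw": 0}
    - {"dp": [0,0,0],"yaw": 0}
  grip: 0.62
  squeeze: 5

```text
time_s: 2.62
tcp_pos: [0.6055, -0.0956, 0.3003]
eef_rot: [-180.0, 0.1, -170.5]
contact_force: [0.5, -0.4, -0.5]
gripper_width: 0.0231
gripper_force: 0.0
```

apply_moves:
  targets:
    - {"dp": [-0.0068,0.0407,-0.0071],"yaw": 0}
    - {"dp": [-0.0135,0.0807,-0.0308],"yaw": 0}
    - {"dp": [-0.0135,0.0807,-0.0308],"yaw": 0}
    - {"dp": [-0.0068,0.0407,-0.0071],"yaw": 0}
    - {"dp": [0,0,0],"yaw": 0}
    - {"dp": [0.0068,-0.0407,-0.0071],"yaw": 0}
    - {"dp": [0.0135,-0.0807,-0.0308],"yaw": 0}
    - {"dp": [0.0135,-0.0807,-0.0308],"yaw": 0}
    - {"dp": [0.0068,-0.0407,-0.0071],"yaw": 0}
    - {"dp": [0,0,0],"yaw": 0}
    - {"dp": [-0.0068,0.0407,-0.0071],"yaw": 0}
    - {"dp": [-0.0135,0.0807,-0.0308],"yaw": 0}
    - {"dp": [-0.0135,0.0807,-0.0308],"yaw": 0}

```text
time_s: 3.7
tcp_pos: [0.59, -0.0106, 0.2667]
eef_rot: [179.9, -0.0, -170.4]
contact_force: [0.1, -0.5, -1.4]
gripper_width: 0.0165
gripper_force: 0.0
```

```bash
python3 - <<'E'
from h import *
s=get_state(); print(s['tcp_pos'],s['eef_rot'],s['joints'].round(1))
c=cap('side')
im=c['image'][120:290,180:350]; cv2.imwrite('pics/side2c.png',cv2.resize(im,None,fx=3.2,fy=3.2,interpolation=cv2.INTER_CUBIC)[:,:,::-1])
E
```

```text
[ 0.5900106  -0.01060208  0.26666068] [ 1.79895657e+02 -4.21113230e-02 -1.70410222e+02] [ 17.9  10.9  -5.4  -0.1 -73.8 -98.2]
```

View pics/side2c.png

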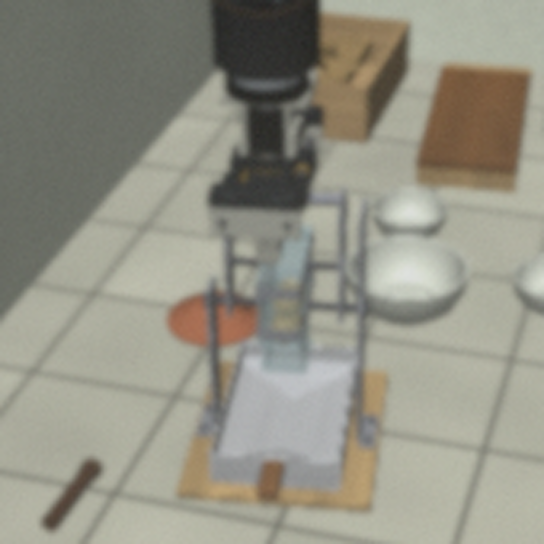

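The bar and bottle look unmoved, with the bar at about (310–345,197) in the crop, so the fingers slipped off it. I'll back off upward and measure the bar.

apply_moves:
  targets:
    - {"dp": [0,0.0,0.04],"yaw": 0}
    - {"dp": [0,0.0,0.08],"yaw": 0}
    - {"dp": [-0.01,0.04,0.11],"yaw": 0}
    - {"dp": [-0.02,0.08,0.15],"yaw": 0}
    - {"dp": [-0.02,0.12,0.15],"yaw": 0}
    - {"dp": [-0.03,0.14,0.15],"yaw": 0}
    - {"dp": [-0.03,0.14,0.15],"yaw": 0}
  grip: 0

```text
time_s: 4.33
tcp_pos: [0.5609, 0.1301, 0.4201]
eef_rot: [179.9, 0.2, -170.3]
contact_force: [0.5, -0.2, 0.1]
gripper_width: 0.0432
gripper_force: 0.0
```

```bash
cat >> h.py <<'E'
def bar(c,lo=.285,hi=.306):
    W=cloud(c).reshape(-1,3)
    sel=(W[:,2]>lo)&(W[:,2]<hi)&(abs(W[:,0]-.605)<.13)&(abs(W[:,1]+.096)<.12)
    q=W[sel]; m=q[:,:2].mean(0); u,s,v=np.linalg.svd(q[:,:2]-m,full_matrices=False); d=v[0]*np.sign(v[0][0]); t=(q[:,:2]-m)@d
    return m.round(4),np.degrees(np.arctan2(d[1],d[0])).round(2),t.min().round(3),t.max().round(3),len(q),np.percentile(q[:,2],[5,50,99]).round(4)
E
python3 - <<'E'
from h import *
s=get_state(); print(s['tcp_pos'],s['time_s'])
c=cap('top'); 
try: print(bar(c))
except Exception as e: print(e)
a=c['image'][155:250,225:335]; cv2.imwrite('pics/top3c.png',cv2.resize(a,None,fx=5,fy=5,interpolation=cv2.INTER_CUBIC)[:,:,::-1])
E
```

```text
[0.56093169 0.13007642 0.4201361 ] 4.3333
(array([ 0.5975, -0.0989]), np.float64(9.63), np.float64(-0.072), np.float64(0.068), 355, array([0.2861, 0.2986, 0.3032]))
```

View pics/top3c.png

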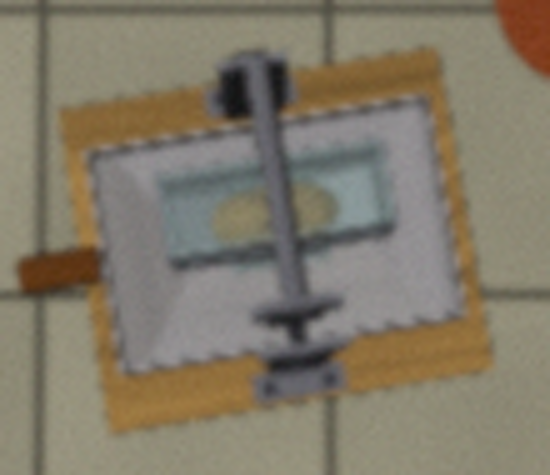

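```bash
python3 - <<'E'
from h import *
s=get_state(); print(s['tcp_pos'],s['time_s'])
c=cap('side')
for X in ([.605,-.096,.294],[.59,-.0106,.2667],[.59,-.0106,.2447],s['tcp_pos'],s['tcp_pos']-[0,0,.022]): print(proj(c,X))
W=cloud(c); b=(abs(W[...,0]-.56)<.08)&(abs(W[...,1]-.13)<.12)&(W[...,2]>.3)&(W[...,2]<.7)
q=W[b]; print(q[:,2].min(),np.percentile(q[:,2],[1,5,50]));lowest=q[q[:,2]<q[:,2].min()+.02]; print(lowest.mean(0),lowest.min(0),lowest.max(0))
a=c['image'][60:200,210:350]; cv2.imwrite('pics/side3c.png',cv2.resize(a,None,fx=4,fy=4,interpolation=cv2.INTER_CUBIC)[:,:,::-1])
E
```

```text
[0.56117509 0.12800364 0.41932679] 4.3833
[np.float64(267.9379192981636), np.float64(181.68040667418103)]
[np.float64(264.3924620450978), np.float64(203.40555077368924)]
[np.float64(264.5313310309391), np.float64(209.62709875764514)]
[np.float64(257.5386309673928), np.float64(180.86926389429397)]
[np.float64(257.77092802990484), np.float64(188.39604247141938)]
0.43538679312269435 [0.44628976 0.50282698 0.58887145]
[0.55541229 0.15671056 0.44555758] [0.54443947 0.10298831 0.43538679] [0.56702627 0.16998202 0.45523442]
```

View pics/side3c.png

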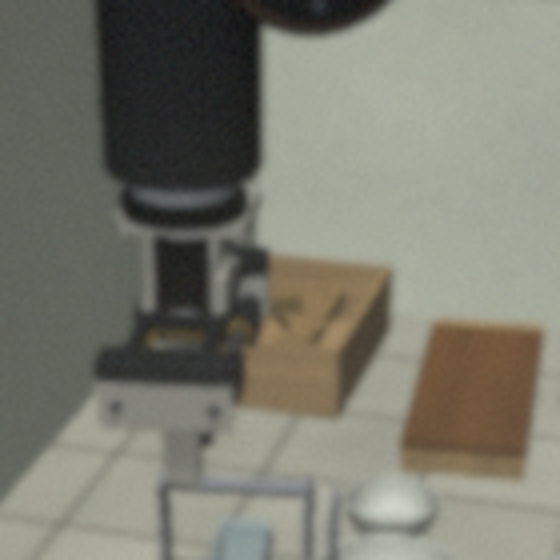

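```bash
python3 - <<'E'
from h import *
c=cap('side'); s=get_state(); print(s['tcp_pos'],s['joints'].round(2))
for X in ([.545,.225,.464],[.56,.13,.464],[.553,.185,.397],[.553,.16,.397],[.553,.16,.437],[.56,.1,.397]): print(X,np.round(proj(c,X),1))
W=cloud(c)
for v in range(150,190,2): print(v,W[v,256].round(3),c['image'][v,256], W[v,262].round(3))
E
```

```text
[0.56145604 0.12542189 0.41839773] [ 3.2080e+01  7.5400e+00  9.5000e+00  1.0000e-02 -9.1950e+01 -1.1253e+02]
[0.545, 0.225, 0.464] [250.4 183.9]
[0.56, 0.13, 0.464] [257.2 165.5]
[0.553, 0.185, 0.397] [253.6 199.8]
[0.553, 0.16, 0.397] [256.8 194.9]
[0.553, 0.16, 0.437] [256.4 180.9]
[0.56, 0.1, 0.397] [261.6 183.6]
150 [0.534 0.209 0.544] [50 52 53] [0.523 0.201 0.542]
152 [0.532 0.217 0.543] [50 51 50] [0.519 0.214 0.543]
154 [0.532 0.217 0.538] [52 54 50] [0.518 0.216 0.539]
156 [0.531 0.22  0.534] [100 101  95] [0.517 0.218 0.535]
158 [0.533 0.215 0.527] [132 132 124] [0.519 0.215 0.529]
160 [0.534 0.213 0.521] [133 132 124] [0.521 0.208 0.52 ]
162 [0.534 0.212 0.515] [131 132 124] [0.52  0.21  0.516]
164 [0.534 0.213 0.511] [132 133 125] [0.522 0.207 0.51 ]
166 [0.535 0.21  0.504] [133 133 125] [0.521 0.209 0.505]
168 [0.551 0.166 0.476] [119 120 112] [0.521 0.209 0.501]
170 [0.551 0.165 0.47 ] [118 118 111] [0.557 0.103 0.439]
172 [0.551 0.166 0.465] [113 115 109] [ 0.826 -0.697  0.   ]
174 [0.551 0.166 0.46 ] [119 118 111] [ 0.815 -0.665  0.007]
176 [0.554 0.16  0.45 ] [120 121 113] [ 0.812 -0.656  0.002]
178 [0.553 0.162 0.446] [128 128 121] [ 0.806 -0.636  0.002]
180 [0.553 0.162 0.44 ] [117 118 112] [ 0.622 -0.09   0.301]
182 [ 0.642 -0.088  0.292] [122 122 115] [ 0.623 -0.09   0.294]
184 [ 0.815 -0.576  0.002] [159 160 147] [ 0.789 -0.585  0.001]
186 [ 0.808 -0.558  0.002] [162 161 148] [ 0.786 -0.574 -0.003]
188 [ 0.801 -0.537  0.004] [163 163 149] [ 0.78  -0.556 -0.003]
```

The gripper's rendered position is about 40 mm above the reported TCP: tips at z≈0.438 where 0.396 was expected. The finger in the crop, at (185,478), ends above the bar. I'll check this lower down, over the shelf cob.

apply_moves:
  targets:
    - {"dp": [-0.14,-0.034,-0.1],"yaw": 7}
    - {"dp": [-0.14,-0.034,-0.1],"yaw": 14}
    - {"dp": [-0.14,-0.034,-0.1],"yaw": 21}
    - {"dp": [-0.14,-0.034,-0.1],"yaw": 28}
    - {"dp": [-0.14,-0.034,-0.2],"yaw": 35}
    - {"dp": [-0.14,-0.034,-0.2],"yaw": 42}
    - {"dp": [-0.14,-0.034,-0.2],"yaw": 49}
    - {"dp": [-0.14,-0.034,-0.2],"yaw": 56}
    - {"dp": [-0.14,-0.034,-0.3],"yaw": 63}
    - {"dp": [-0.14,-0.034,-0.3],"yaw": 70}
    - {"dp": [-0.14,-0.034,-0.3],"yaw": 77}
    - {"dp": [-0.14,-0.034,-0.3],"yaw": 84}
    - {"dp": [-0.14,-0.034,-0.3],"yaw": 91}
    - {"dp": [-0.14,-0.034,-0.3],"yaw": 98}
    - {"dp": [-0.14,-0.034,-0.3],"yaw": 105}
    - {"dp": [-0.14,-0.034,-0.3],"yaw": 112}
    - {"dp": [-0.14,-0.034,-0.3],"yaw": 119}
    - {"dp": [-0.14,-0.034,-0.3],"yaw": 121}
    - {"dp": [-0.14,-0.034,-0.3],"yaw": 121}
    - {"dp": [-0.14,-0.034,-0.3],"yaw": 121}
  grip: -0.36

```text
time_s: 6.15
tcp_pos: [0.4217, 0.0903, 0.118]
eef_rot: [180.0, -0.0, -49.7]
contact_force: [-1.0, 0.1, 0.3]
gripper_width: 0.0595
gripper_force: 0.0
```

```bash
cat >> h.py <<'E'
def tip(c,p):
    "lowest gripper points seen, near reported p"
    W=cloud(c); b=(abs(W[...,0]-p[0])<.08)&(abs(W[...,1]-p[1])<.08)&(W[...,2]>p[2]-.04)&(W[...,2]<p[2]+.2)
    q=W[b]; return np.percentile(q[:,2],[0,1,3]).round(4),q[q[:,2]<q[:,2].min()+.02].mean(0).round(4)
E
python3 - <<'E'
from h import *
s=get_state(); p=s['tcp_pos']; print(p,s['eef_rot'],s['joints'].round(1))
c=cap('side'); print(tip(c,p))
a=c['image'][200:350,250:400]; cv2.imwrite('pics/side4c.png',cv2.resize(a,None,fx=4,fy=4,interpolation=cv2.INTER_CUBIC)[:,:,::-1])
for X in (p,p-[0,0,.022]): print((np.array(proj(c,X))-[250,200])*4)
E
```

```text
[0.42169265 0.0902565  0.11803855] [ 1.79983818e+02 -8.27630061e-03 -4.97170843e+01] [ 38.5   2.3 -36.3   0.  -51.4   1.8]
(array([0.1325, 0.1393, 0.148 ]), array([0.4228, 0.0974, 0.1438]))
[240.14190708 290.68709589]
[239.08920249 313.90149006]
```

View pics/side4c.png

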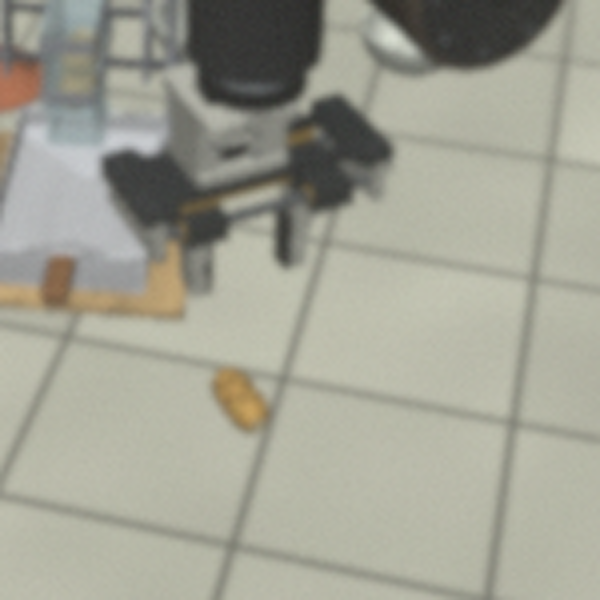

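Offset confirmed: the tips, at (200,290) and (288,265) in the crop, sit about 36 mm above the reading. I'll go down in steps and watch the force.

apply_moves:
  targets:
    - {"dp": [0,0,-0.04],"yaw": 0}
    - {"dp": [0,0,-0.08],"yaw": 0}
    - {"dp": [0,0,-0.101],"yaw": 0}
    - {"dp": [0,0,-0.101],"yaw": 0}
    - {"dp": [0,0,-0.101],"yaw": 0}
    - {"dp": [0,0,-0.101],"yaw": 0}

```text
time_s: 6.7
tcp_pos: [0.4225, 0.0916, 0.0182]
eef_rot: [-179.9, -0.0, -49.6]
contact_force: [0.1, 0.5, 0.3]
gripper_width: 0.0595
gripper_force: 0.0
```

```bash
python3 - <<'E'
from h import *
s=get_state(); p=s['tcp_pos']; print(p,s['eef_rot'],s['joints'].round(1),s['contact_force'])
c=cap('side'); print(tip(c,p))
a=c['image'][220:350,250:380]; cv2.imwrite('pics/side5c.png',cv2.resize(a,None,fx=4,fy=4,interpolation=cv2.INTER_CUBIC)[:,:,::-1])
for X in (p,p-[0,0,.022]): print((np.array(proj(c,X))-[250,220])*4)
E
```

```text
[0.42249214 0.09160744 0.01820668] [-1.79935770e+02 -2.62392219e-02 -4.95504890e+01] [ 38.6  11.3 -43.3   0.  -35.4   1.8] [0.09904186 0.53875755 0.28005398]
(array([-0.0062, -0.0038, -0.0026]), array([4.151e-01, 1.056e-01, 3.000e-04]))
[234.07900514 313.8051125 ]
[233.11845154 335.24932927]
```

View pics/side5c.png

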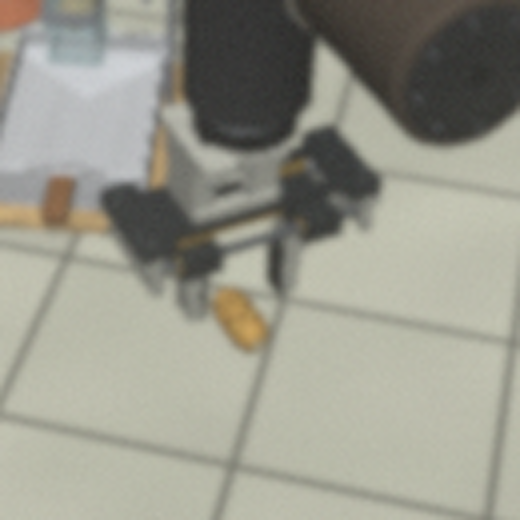

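apply_moves:
  targets:
    - {"dp": [0,0,-0.01],"yaw": 0}
    - {"dp": [0,0,-0.018],"yaw": 0}
    - {"dp": [0,0,-0.022],"yaw": 0}
    - {"dp": [0,0,-0.022],"yaw": 0}

```text
time_s: 7.08
tcp_pos: [0.4214, 0.0912, -0.005]
eef_rot: [180.0, 0.0, -49.5]
contact_force: [-0.5, 0.8, 0.0]
gripper_width: 0.0595
gripper_force: 0.0
```

apply_moves:
  targets:
    - {"dp": [0,0,-0.003],"yaw": 0}
    - {"dp": [0,0,-0.006],"yaw": 0}
    - {"dp": [0,0,-0.006],"yaw": 0}

```text
time_s: 7.33
tcp_pos: [0.4214, 0.0912, -0.0112]
eef_rot: [180.0, 0.0, -49.5]
contact_force: [-0.8, -0.1, -0.3]
gripper_width: 0.0594
gripper_force: 0.0
```

The reading is below the shelf with no contact, so the z bias is real. Closing on the cob.

apply_moves:
  targets:
    - {"dp": [0,0,0],"yaw": 0}
    - {"dp": [0,0,0],"yaw": 0}
    - {"dp": [0,0,0],"yaw": 0}
    - {"dp": [0,0,0],"yaw": 0}
    - {"dp": [0,0,0],"yaw": 0}
    - {"dp": [0,0,0],"yaw": 0}
  grip: 1
  squeeze: 20

```text
time_s: 7.83
tcp_pos: [0.4216, 0.0913, -0.0109]
eef_rot: [-180.0, -0.0, -49.5]
contact_force: [0.5, 0.4, 0.1]
gripper_width: 0.0296
gripper_force: 20.0
```

```bash
python3 - <<'E'
from h import *
s=get_state(); p=s['tcp_pos']; print(p,s['contact_force'],s['gripper_width'],s['gripper_force'])
c=cap('top')
W=cloud(c)
q=W[195:252,350:410].reshape(-1,3); q=q[q[:,2]>0.053]; print('cup rim circle',cv2.minEnclosingCircle(q[:,:2].astype(np.float32)),q[:,2].max())
E
```

```text
[ 0.42156636  0.09128494 -0.01087117] [0.47495789 0.40227784 0.09341882] 0.02959105846765886 19.989055395126343
cup rim circle ((0.5419145822525024, -0.38739684224128723), 0.07584960013628006) 0.06288593061998128
```

Grasped, with a width of 29.6 mm. The cup centre is (0.542,−0.388), with a rim radius of 76 mm that matches 152 mm, so it is the largest bowl. Carrying the cob over high.

apply_moves:
  targets:
    - {"dp": [0,0,0.34],"yaw": 0}
    - {"dp": [0,0,0.34],"yaw": 0}
    - {"dp": [0,0,0.34],"yaw": 0}
    - {"dp": [0,0,0.34],"yaw": 0}
    - {"dp": [0,0,0.34],"yaw": 0}
    - {"dp": [0,0,0.34],"yaw": 0}
    - {"dp": [0,0,0.34],"yaw": 0}
    - {"dp": [0,-0.02,0.34],"yaw": 0}
    - {"dp": [0.01,-0.06,0.34],"yaw": 0}
    - {"dp": [0.121,-0.48,0.34],"yaw": 0}
    - {"dp": [0.121,-0.48,0.34],"yaw": 0}
    - {"dp": [0.121,-0.48,0.34],"yaw": 0}
    - {"dp": [0.121,-0.48,0.34],"yaw": 0}
    - {"dp": [0.121,-0.48,0.34],"yaw": 0}
    - {"dp": [0.121,-0.48,0.34],"yaw": 0}
    - {"dp": [0.121,-0.48,0.34],"yaw": 0}
    - {"dp": [0.121,-0.48,0.34],"yaw": 0}
    - {"dp": [0.121,-0.48,0.34],"yaw": 0}
    - {"dp": [0.121,-0.48,0.34],"yaw": 0}
    - {"dp": [0.121,-0.48,0.34],"yaw": 0}

```text
time_s: 9.55
tcp_pos: [0.5424, -0.3926, 0.3273]
eef_rot: [179.9, 0.1, -49.6]
contact_force: [0.5, 1.1, -0.6]
gripper_width: 0.0294
gripper_force: 20.0
```

apply_moves:
  targets:
    - {"dp": [0,0,-0.08],"yaw": 0}
    - {"dp": [0,0,-0.16],"yaw": 0}
    - {"dp": [0,0,-0.24],"yaw": 0}
    - {"dp": [0,0,-0.25],"yaw": 0}
    - {"dp": [0,0,-0.25],"yaw": 0}
    - {"dp": [0,0,-0.25],"yaw": 0}
    - {"dp": [0,0,-0.25],"yaw": 0}
    - {"dp": [0,0,-0.25],"yaw": 0}
    - {"dp": [0,0,-0.25],"yaw": 0}

```text
time_s: 10.3
tcp_pos: [0.5439, -0.3896, 0.0814]
eef_rot: [-180.0, -0.1, -49.5]
contact_force: [0.6, -0.1, 1.0]
gripper_width: 0.0294
gripper_force: 20.0
```

```bash
python3 - <<'E'
from h import *
s=get_state(); p=s['tcp_pos']; print(p,s['contact_force'],s['gripper_width'],s['gripper_force'],s['joints'].round(1))
c=cap('side')
a=c['image'][150:270,250:390]; cv2.imwrite('pics/side6c.png',cv2.resize(a,None,fx=4,fy=4,interpolation=cv2.INTER_CUBIC)[:,:,::-1])
for X in (p,p-[0,0,.022],p+[0,0,.014]): print((np.array(proj(c,X))-[250,150])*4)
E
```

```text
[ 0.5438797  -0.3896341   0.08139133] [ 0.63902128 -0.06271209  0.96468638] 0.02935737612670375 19.989582896232605 [-18.9  25.7  -9.5   0.1 -54.7  59.4]
[225.09366567 189.39494216]
[224.40405925 208.834789  ]
[225.53735975 176.88730782]
```

View pics/side6c.png

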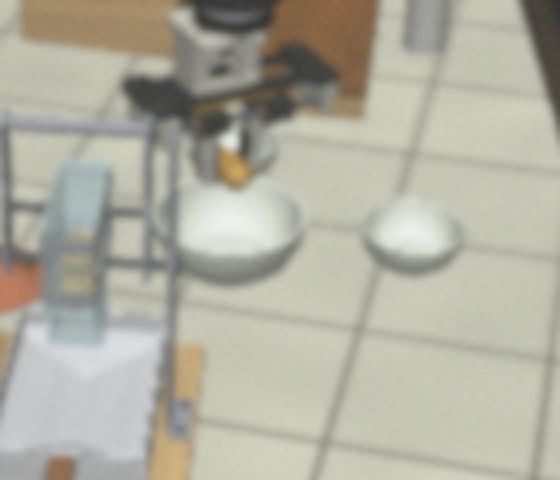

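The cob at (232,165) hangs centred above the nest cup at (232,225). Lowering and releasing.

apply_moves:
  targets:
    - {"dp": [0,0.002,-0.035],"yaw": 0}
    - {"dp": [0,0.002,-0.065],"yaw": 0}
    - {"dp": [0,0.002,-0.065],"yaw": 0}
    - {"dp": [0,0.002,-0.065],"yaw": 0}

```text
time_s: 10.68
tcp_pos: [0.543, -0.3871, 0.0156]
eef_rot: [180.0, -0.0, -49.5]
contact_force: [0.3, 0.2, 1.3]
gripper_width: 0.0294
gripper_force: 20.0
```

apply_moves:
  targets:
    - {"dp": [0,0,0],"yaw": 0}
    - {"dp": [0,0,0],"yaw": 0}
    - {"dp": [0,0,0],"yaw": 0}
    - {"dp": [0,0,0.04],"yaw": 0}
    - {"dp": [0,0,0.08],"yaw": 0}
    - {"dp": [0,0,0.12],"yaw": 0}
    - {"dp": [0,0,0.16],"yaw": 0}
  grip: 0.1

```text
time_s: 11.27
tcp_pos: [0.5425, -0.3869, 0.1776]
eef_rot: [-180.0, -0.1, -49.5]
contact_force: [1.4, -0.7, 0.4]
gripper_width: 0.0396
gripper_force: 0.0
```

apply_moves:
  targets:
    - {"dp": [0,0,0.228],"yaw": 0}
    - {"dp": [0,0,0.228],"yaw": 7}
    - {"dp": [0,0,0.228],"yaw": 14}
    - {"dp": [0,0,0.228],"yaw": 21}
    - {"dp": [0,0,0.228],"yaw": 28}
    - {"dp": [0.06,0.289,0.228],"yaw": 35}
    - {"dp": [0.06,0.289,0.228],"yaw": 42}
    - {"dp": [0.06,0.289,0.228],"yaw": 49}
    - {"dp": [0.06,0.289,0.228],"yaw": 56}
    - {"dp": [0.06,0.289,0.228],"yaw": 59}
    - {"dp": [0.06,0.289,0.228],"yaw": 59}
    - {"dp": [0.06,0.289,0.228],"yaw": 59}
    - {"dp": [0.06,0.289,0.228],"yaw": 59}
    - {"dp": [0.06,0.289,0.228],"yaw": 59}
    - {"dp": [0.06,0.289,0.228],"yaw": 59}
    - {"dp": [0.06,0.289,0.228],"yaw": 59}
  grip: 0

```text
time_s: 12.6
tcp_pos: [0.6022, -0.0987, 0.4028]
eef_rot: [180.0, -0.0, 9.4]
contact_force: [0.4, -0.8, 0.0]
gripper_width: 0.044
gripper_force: 0.0
```

apply_moves:
  targets:
    - {"dp": [0,0,-0.04],"yaw": 0}
    - {"dp": [0,0,-0.08],"yaw": 0}
    - {"dp": [0,0,-0.12],"yaw": 0}
    - {"dp": [0,0,-0.15],"yaw": 0}
    - {"dp": [0,0,-0.15],"yaw": 0}
    - {"dp": [0,0,-0.15],"yaw": 0}

```text
time_s: 13.1
tcp_pos: [0.6018, -0.0995, 0.2517]
eef_rot: [180.0, 0.2, 9.4]
contact_force: [0.7, 0.3, 1.8]
gripper_width: 0.0441
gripper_force: 0.0
```

apply_moves:
  targets:
    - {"dp": [0,0,0],"yaw": 0}
    - {"dp": [0,0,0],"yaw": 0}
    - {"dp": [0,0,0],"yaw": 0}
    - {"dp": [0,0,0],"yaw": 0}
    - {"dp": [0,0,0],"yaw": 0}
    - {"dp": [0,0,0],"yaw": 0}
  grip: 0.62
  squeeze: 5

```text
time_s: 13.6
tcp_pos: [0.6027, -0.0977, 0.2527]
eef_rot: [180.0, -0.1, 9.5]
contact_force: [-0.0, -0.2, -1.0]
gripper_width: 0.0174
gripper_force: 0.0
```

apply_moves:
  targets:
    - {"dp": [-0.0068,0.0407,-0.0071],"yaw": 0}
    - {"dp": [-0.0135,0.0807,-0.0308],"yaw": 0}
    - {"dp": [-0.0135,0.0807,-0.0308],"yaw": 0}
    - {"dp": [-0.0135,0.0807,-0.0308],"yaw": 0}

```text
time_s: 13.93
tcp_pos: [0.5878, -0.0151, 0.22]
eef_rot: [-180.0, 0.1, 9.6]
contact_force: [-2.7, 2.8, 1.1]
gripper_width: 0.0165
gripper_force: 1.8
```

```bash
python3 - <<'E'
from h import *
s=get_state(); p=s['tcp_pos']; print(p,s['contact_force'],s['gripper_width'],s['gripper_force'])
c=cap('side')
a=c['image'][130:280,200:350]; cv2.imwrite('pics/side7c.png',cv2.resize(a,None,fx=4,fy=4,interpolation=cv2.INTER_CUBIC)[:,:,::-1])
E
```

```text
[ 0.58779497 -0.01510045  0.21998482] [-2.69715528  2.78785979  1.11152341] 0.016515792743192054 1.769605167210102
```

View pics/side7c.png

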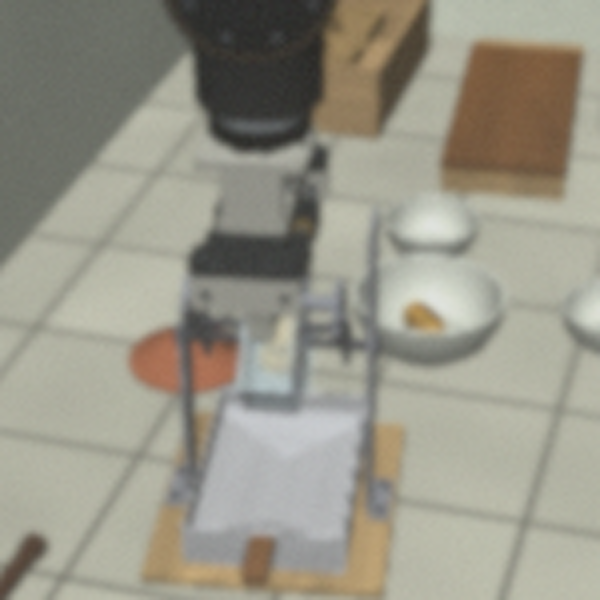

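The bottle is tilted, the gripper holds the bar, and the first cob lies in the cup at (422,318). Now brisk full swings.

apply_moves:
  targets:
    - {"dp": [0.0067,-0.04,0.0237],"yaw": 0}
    - {"dp": [0.0135,-0.0807,0.0308],"yaw": 0}
    - {"dp": [0.0203,-0.1214,0.0237],"yaw": 0}
    - {"dp": [0.027,-0.1614,0],"yaw": 0}
    - {"dp": [0.027,-0.1614,0],"yaw": 0}
    - {"dp": [0.0203,-0.1214,0.0237],"yaw": 0}
    - {"dp": [0.0135,-0.0807,0.0308],"yaw": 0}
    - {"dp": [0.0067,-0.04,0.0237],"yaw": 0}
    - {"dp": [0,0,0],"yaw": 0}
    - {"dp": [0,0,0],"yaw": 0}
    - {"dp": [0.0067,-0.04,0.0237],"yaw": 0}
    - {"dp": [0.0135,-0.0807,0.0308],"yaw": 0}
    - {"dp": [0.0203,-0.1214,0.0237],"yaw": 0}
    - {"dp": [0.027,-0.1614,0],"yaw": 0}
    - {"dp": [0.027,-0.1614,0],"yaw": 0}
    - {"dp": [0.0203,-0.1214,0.0237],"yaw": 0}
    - {"dp": [0.0135,-0.0807,0.0308],"yaw": 0}
    - {"dp": [0.0067,-0.04,0.0237],"yaw": 0}
    - {"dp": [0,0,0],"yaw": 0}
    - {"dp": [0,0,0],"yaw": 0}

```text
time_s: 15.65
tcp_pos: [0.5879, -0.0141, 0.2201]
eef_rot: [-179.9, 0.0, 9.5]
contact_force: [-0.7, -1.0, -1.0]
gripper_width: 0.017
gripper_force: 0.0
```

```bash
cat >> h.py <<'E'
def cobs(c,s=70):
    hsv=cv2.cvtColor(c['image'],cv2.COLOR_RGB2HSV);W=cloud(c); pv=np.array([.605,-.097]); a=np.radians(9.5)
    ex=np.array([np.cos(a),np.sin(a)]); ey=np.array([-ex[1],ex[0]])
    d=W[...,:2]-pv; X=d@ex; Y=d@ey
    m=(hsv[...,0]>8)&(hsv[...,0]<28)&(hsv[...,1]>s)&(abs(X)<.062)&(Y>-.1)&(Y<.33)&(W[...,2]>.015)
    n,l,st,ce=cv2.connectedComponentsWithStats(m.astype(np.uint8)); o=[]
    for i in range(1,n):
        if st[i,4]>8: q=W[l==i]; o.append((ce[i].round(0).tolist(),int(st[i,4]),q.mean(0).round(3).tolist(),q[:,2].min().round(3),q[:,2].max().round(3),X[l==i].mean().round(3),Y[l==i].mean().round(3)))
    return o
E
python3 - <<'E'
from h import *
s=get_state(); p=s['tcp_pos']; print(p,s['contact_force'],s['gripper_width'],s['gripper_force'])
c=cap('side'); print(*cobs(c,60),sep='\n'); c=cap('top'); print('top',*cobs(c,60),sep='\n')
E
```

```text
[ 0.58785026 -0.01408822  0.22009939] [-0.74107805 -1.04794169 -0.9909411 ] 0.017026715245619436 0.0
([280.0, 148.0], 21, [0.543, -0.016, 0.451], np.float64(0.426), np.float64(0.477), np.float64(-0.047), np.float64(0.09))
([276.0, 186.0], 11, [0.561, -0.031, 0.321], np.float64(0.315), np.float64(0.327), np.float64(-0.033), np.float64(0.072))
([251.0, 217.0], 12, [0.658, -0.072, 0.168], np.float64(0.153), np.float64(0.192), np.float64(0.056), np.float64(0.016))
([269.0, 247.0], 92, [0.605, -0.092, 0.043], np.float64(0.015), np.float64(0.051), np.float64(0.001), np.float64(0.005))
([264.0, 270.0], 82, [0.581, 0.038, 0.048], np.float64(0.019), np.float64(0.055), np.float64(-0.001), np.float64(0.137))
top
([142.0, 200.0], 8275, [0.549, 0.101, 0.655], np.float64(0.452), np.float64(0.677), np.float64(-0.023), np.float64(0.204))
([289.0, 194.0], 57, [0.603, -0.12, 0.246], np.float64(0.22), np.float64(0.345), np.float64(-0.006), np.float64(-0.023))
([264.0, 206.0], 9, [0.567, -0.062, 0.322], np.float64(0.319), np.float64(0.327), np.float64(-0.031), np.float64(0.041))
([276.0, 208.0], 14, [0.582, -0.088, 0.09], np.float64(0.033), np.float64(0.344), np.float64(-0.021), np.float64(0.013))
```

One cob is in the tray, and one probably still hangs in the bottle. More swings.

apply_moves:
  targets:
    - {"dp": [0.0067,-0.04,0.0237],"yaw": 0}
    - {"dp": [0.0135,-0.0807,0.0308],"yaw": 0}
    - {"dp": [0.0203,-0.1214,0.0237],"yaw": 0}
    - {"dp": [0.027,-0.1614,0],"yaw": 0}
    - {"dp": [0.027,-0.1614,0],"yaw": 0}
    - {"dp": [0.0203,-0.1214,0.0237],"yaw": 0}
    - {"dp": [0.0135,-0.0807,0.0308],"yaw": 0}
    - {"dp": [0.0067,-0.04,0.0237],"yaw": 0}
    - {"dp": [0,0,0],"yaw": 0}
    - {"dp": [0,0,0],"yaw": 0}
    - {"dp": [0.0067,-0.04,0.0237],"yaw": 0}
    - {"dp": [0.0135,-0.0807,0.0308],"yaw": 0}
    - {"dp": [0.0203,-0.1214,0.0237],"yaw": 0}
    - {"dp": [0.027,-0.1614,0],"yaw": 0}
    - {"dp": [0.027,-0.1614,0],"yaw": 0}
    - {"dp": [0.0203,-0.1214,0.0237],"yaw": 0}
    - {"dp": [0.0135,-0.0807,0.0308],"yaw": 0}
    - {"dp": [0.0067,-0.04,0.0237],"yaw": 0}
    - {"dp": [0,0,0],"yaw": 0}
    - {"dp": [0,0,0],"yaw": 0}

```text
time_s: 17.42
tcp_pos: [0.5878, -0.0145, 0.22]
eef_rot: [-179.9, 0.0, 9.5]
contact_force: [-0.0, -1.3, -2.0]
gripper_width: 0.0171
gripper_force: 0.0
```

```bash
python3 - <<'E'
from h import *
s=get_state(); p=s['tcp_pos']; print(p,s['contact_force'],s['gripper_width'],s['gripper_force'])
c=cap('side'); print(*cobs(c,60),sep='\n'); c=cap('top'); print('top',*cobs(c,60)[1:],sep='\n')
E
```

```text
[ 0.58782041 -0.01452237  0.21997843] [-0.02651737 -1.30417985 -1.96306536] 0.017120816431289564 0.0
([280.0, 148.0], 21, [0.544, -0.017, 0.45], np.float64(0.429), np.float64(0.479), np.float64(-0.047), np.float64(0.089))
([276.0, 186.0], 10, [0.56, -0.031, 0.321], np.float64(0.316), np.float64(0.325), np.float64(-0.033), np.float64(0.073))
([251.0, 217.0], 9, [0.659, -0.073, 0.166], np.float64(0.152), np.float64(0.182), np.float64(0.057), np.float64(0.014))
([268.0, 247.0], 94, [0.606, -0.091, 0.043], np.float64(0.016), np.float64(0.053), np.float64(0.001), np.float64(0.005))
([264.0, 271.0], 82, [0.581, 0.038, 0.047], np.float64(0.015), np.float64(0.056), np.float64(-0.002), np.float64(0.137))
top
([290.0, 196.0], 65, [0.599, -0.123, 0.241], np.float64(0.215), np.float64(0.345), np.float64(-0.011), np.float64(-0.025))
([264.0, 206.0], 9, [0.568, -0.062, 0.322], np.float64(0.318), np.float64(0.325), np.float64(-0.03), np.float64(0.041))
([276.0, 208.0], 12, [0.584, -0.087, 0.074], np.float64(0.033), np.float64(0.343), np.float64(-0.019), np.float64(0.014))
([243.0, 212.0], 12, [0.546, -0.023, 0.439], np.float64(0.308), np.float64(0.562), np.float64(-0.046), np.float64(0.083))
```

apply_moves:
  targets:
    - {"dp": [0.0067,-0.04,0.0237],"yaw": 0}
    - {"dp": [0.0135,-0.0807,0.0308],"yaw": 0}
    - {"dp": [0.0203,-0.1214,0.0237],"yaw": 0}
    - {"dp": [0.027,-0.1614,0],"yaw": 0}
    - {"dp": [0.027,-0.1614,0],"yaw": 0}
    - {"dp": [0.0203,-0.1214,0.0237],"yaw": 0}
    - {"dp": [0.0135,-0.0807,0.0308],"yaw": 0}
    - {"dp": [0.0067,-0.04,0.0237],"yaw": 0}
    - {"dp": [0,0,0],"yaw": 0}
    - {"dp": [0,0,0],"yaw": 0}
    - {"dp": [0.0067,-0.04,0.0237],"yaw": 0}
    - {"dp": [0.0135,-0.0807,0.0308],"yaw": 0}
    - {"dp": [0.0203,-0.1214,0.0237],"yaw": 0}
    - {"dp": [0.027,-0.1614,0],"yaw": 0}
    - {"dp": [0.027,-0.1614,0],"yaw": 0}
    - {"dp": [0.0203,-0.1214,0.0237],"yaw": 0}
    - {"dp": [0.0135,-0.0807,0.0308],"yaw": 0}
    - {"dp": [0.0067,-0.04,0.0237],"yaw": 0}
    - {"dp": [0,0,0],"yaw": 0}
    - {"dp": [0,0,0],"yaw": 0}

```text
time_s: 19.18
tcp_pos: [0.5878, -0.0147, 0.2199]
eef_rot: [-179.9, 0.1, 9.5]
contact_force: [-1.8, -0.7, -0.5]
gripper_width: 0.017
gripper_force: 0.0
```

```bash
python3 - <<'E'
from h import *
s=get_state(); p=s['tcp_pos']; print(p)
c=cap('side'); print(*cobs(c,60)[2:],sep='\n'); d=cap('top'); print('top',*cobs(d,60)[1:],sep='\n')
f=lambda i,y,x:cv2.resize(i[y:y+100,x:x+100],(400,400),interpolation=cv2.INTER_CUBIC)
cv2.imwrite('pics/both8.png',np.hstack([f(c['image'],180,220),f(d['image'],150,230)])[:,:,::-1])
E
```

```text
[ 0.58780896 -0.01472528  0.21989472]
([275.0, 185.0], 9, [0.561, -0.031, 0.322], np.float64(0.319), np.float64(0.325), np.float64(-0.032), np.float64(0.072))
([251.0, 217.0], 12, [0.659, -0.072, 0.168], np.float64(0.152), np.float64(0.192), np.float64(0.057), np.float64(0.016))
([269.0, 246.0], 185, [0.606, -0.096, 0.044], np.float64(0.021), np.float64(0.052), np.float64(0.001), np.float64(0.0))
([264.0, 271.0], 79, [0.581, 0.039, 0.049], np.float64(0.018), np.float64(0.056), np.float64(-0.001), np.float64(0.138))
top
([292.0, 198.0], 30, [0.597, -0.128, 0.223], np.float64(0.214), np.float64(0.23), np.float64(-0.013), np.float64(-0.029))
([244.0, 205.0], 17, [0.547, -0.038, 0.582], np.float64(0.508), np.float64(0.633), np.float64(-0.048), np.float64(0.068))
([264.0, 206.0], 11, [0.568, -0.062, 0.323], np.float64(0.319), np.float64(0.326), np.float64(-0.031), np.float64(0.041))
([239.0, 209.0], 10, [0.543, -0.027, 0.554], np.float64(0.487), np.float64(0.582), np.float64(-0.05), np.float64(0.079))
([286.0, 208.0], 27, [0.58, -0.115, 0.122], np.float64(0.04), np.float64(0.341), np.float64(-0.028), np.float64(-0.014))
```

View pics/both8.png

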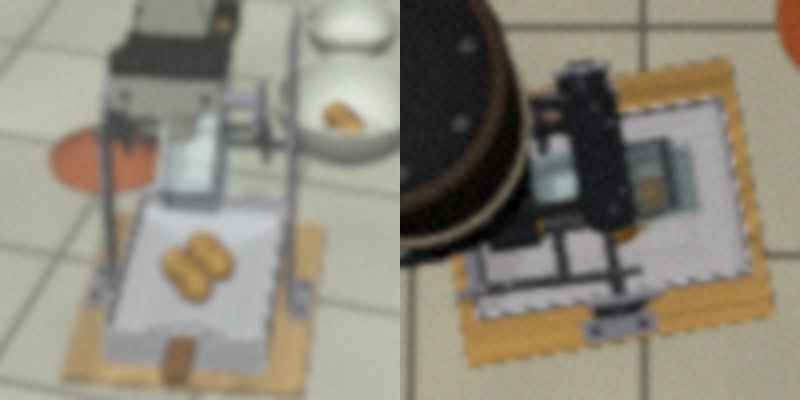

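Both cobs lie in the tray at (198,267) in the left half, and the bottle is empty. Hanging it straight and closing on the bar to centre it.

apply_moves:
  targets:
    - {"dp": [0.0067,-0.04,0.0237],"yaw": 0}
    - {"dp": [0.011,-0.066,0.03],"yaw": 0}
    - {"dp": [0.0135,-0.081,0.0308],"yaw": 0}
    - {"dp": [0.0135,-0.081,0.0308],"yaw": 0}
    - {"dp": [0.0135,-0.081,0.0308],"yaw": 0}

```text
time_s: 19.7
tcp_pos: [0.6026, -0.1004, 0.2523]
eef_rot: [180.0, 0.0, 9.3]
contact_force: [0.1, 0.5, -0.3]
gripper_width: 0.0169
gripper_force: 0.0
```

apply_moves:
  targets:
    - {"dp": [0,0,0],"yaw": 0}
    - {"dp": [0,0,0],"yaw": 0}
    - {"dp": [0,0,0],"yaw": 0}
    - {"dp": [0,0,0],"yaw": 0}
  grip: 1
  squeeze: 10

```text
time_s: 20.03
tcp_pos: [0.6022, -0.0979, 0.2521]
eef_rot: [180.0, 0.0, 9.5]
contact_force: [-1.2, -1.6, 0.8]
gripper_width: 0.0114
gripper_force: 10.0
```

apply_moves:
  targets:
    - {"dp": [0,0,0],"yaw": 0}
    - {"dp": [0,0,0],"yaw": 0}
    - {"dp": [0,0,0],"yaw": 0}
    - {"dp": [0,0,0.04],"yaw": 0}
    - {"dp": [0,0,0.08],"yaw": 0}
    - {"dp": [0,0.0,0.12],"yaw": 0}
    - {"dp": [-0.09,0.4,0.15],"yaw": 0}
    - {"dp": [-0.09,0.4,0.15],"yaw": 0}
    - {"dp": [-0.09,0.4,0.15],"yaw": 0}
    - {"dp": [-0.09,0.4,0.15],"yaw": 0}
    - {"dp": [-0.09,0.4,0.15],"yaw": 0}
    - {"dp": [-0.09,0.4,0.15],"yaw": 0}
    - {"dp": [-0.09,0.4,0.15],"yaw": 0}
    - {"dp": [-0.09,0.4,0.15],"yaw": 0}
  grip: -0.1

```text
time_s: 21.2
tcp_pos: [0.5285, 0.2285, 0.3969]
eef_rot: [-180.0, -0.0, 9.5]
contact_force: [1.2, 0.1, 0.3]
gripper_width: 0.0482
gripper_force: 0.0
```

```bash
cat >> h.py <<'E'
def line(q):
    m=q.mean(0); u,s,v=np.linalg.svd(q-m,full_matrices=False); d=v[0]*np.sign(v[0][0]); return m.round(4),np.degrees(np.arctan2(d[1],d[0])).round(2),((q-m)@d).min().round(3),((q-m)@d).max().round(3)
def stand(W,pv=(.605,-.0975),a=9.5):
    a=np.radians(a); ex=np.array([np.cos(a),np.sin(a)]); ey=np.array([-ex[1],ex[0]]); d=W[...,:2]-np.array(pv); return d@ex,d@ey
E
cat > pin.py <<'E'
from h import *
c=cap('top'); W=cloud(c); hsv=cv2.cvtColor(c['image'],cv2.COLOR_RGB2HSV)
m=np.zeros(W.shape[:2],bool); m[205:300,85:165]=1
m&=(W[...,2]>.006)&(W[...,2]<.04)
n,l,st,ce=cv2.connectedComponentsWithStats(m.astype(np.uint8)); i=1+np.argmax(st[1:,4]); m=l==i
print('pin all',ce[i],st[i],*line(W[m][:,:2]))
g=m&(hsv[...,1]>110); s=m&(hsv[...,1]<80)
print('grip mean',W[g].mean(0).round(4),'shank mean',W[s].mean(0).round(4))
d=W[s].mean(0)-W[g].mean(0); print('yaw',np.degrees(np.arctan2(d[1],d[0])))
b=W[g][:,:2].astype(np.float32); print('grip rect',cv2.minAreaRect(b))
E
python3 - <<'E'
import pin
from h import *
s=get_state(); print(s['tcp_pos'],s['joints'].round(1))
d=cap('side')
for nm,c in(('top',pin.c),('side',d)):
    W=cloud(c); X,Y=stand(W); z=W[...,2]
    k=(abs(X)<.05)&(abs(Y)<.03)&(z>.285)&(z<.31); print(nm,'bar',k.sum(),Y[k].mean().round(4),np.polyfit(X[k],Y[k],1).round(3))
    k=(X<-.068)&(X>-.095)&(abs(Y)<.035)&(z>.22)&(z<.3); print('post',k.sum(),'Y',Y[k].mean().round(4),Y[k].min().round(3),Y[k].max().round(3),'X',np.percentile(X[k],[5,50,95]).round(4),'z',z[k].max().round(3))
E
```

```text
pin all [114.63323782 258.28080229] [108 236  16  39 349] [0.4383 0.3951] 14.34 -0.046 0.069
grip mean [0.4212 0.3919 0.0162] shank mean [0.4655 0.4    0.0134]
yaw 10.286198961548548
grip rect ((0.42168015241622925, 0.3918984830379486), (0.05611129850149155, 0.03253084793686867), 14.473919868469238)
[0.52765655 0.23431877 0.39643252] [ 43.3   7.7   7.   -0.1 -89.2  56.4]
top bar 220 -0.0013 [ 0.    -0.001]
post 53 Y -0.0008 -0.022 0.021 X [-0.0795 -0.0779 -0.075 ] z 0.291
side bar 47 0.004 [0.001 0.004]
post 48 Y 0.0125 -0.021 0.027 X [-0.0799 -0.0779 -0.075 ] z 0.289
```

The pin has been knocked to (0.421,0.392) with yaw about 14°. The bar is in line with the post to within 0.5 mm. Moving over the pin.

apply_moves:
  targets:
    - {"dp": [-0.106,0.158,-0.1],"yaw": 4.5}
    - {"dp": [-0.106,0.158,-0.1],"yaw": 4.5}
    - {"dp": [-0.106,0.158,-0.2],"yaw": 4.5}
    - {"dp": [-0.106,0.158,-0.3],"yaw": 4.5}
    - {"dp": [-0.106,0.158,-0.3],"yaw": 4.5}
    - {"dp": [-0.106,0.158,-0.3],"yaw": 4.5}
    - {"dp": [-0.106,0.158,-0.3],"yaw": 4.5}
    - {"dp": [-0.106,0.158,-0.3],"yaw": 4.5}
    - {"dp": [-0.106,0.158,-0.3],"yaw": 4.5}
    - {"dp": [-0.106,0.158,-0.3],"yaw": 4.5}
    - {"dp": [-0.106,0.158,-0.3],"yaw": 4.5}
    - {"dp": [-0.106,0.158,-0.3],"yaw": 4.5}
  grip: -0.3

```text
time_s: 22.3
tcp_pos: [0.4244, 0.3848, 0.0978]
eef_rot: [-180.0, -0.1, 14.0]
contact_force: [0.4, -0.5, 0.7]
gripper_width: 0.0571
gripper_force: 0.0
```

```bash
python3 - <<'E'
from h import *
s=get_state(); p=s['tcp_pos']; print(p,s['eef_rot'][2],s['joints'].round(1))
c=cap('side'); W=cloud(c); print(tip(c,p)); hsv=cv2.cvtColor(c['image'],cv2.COLOR_RGB2HSV)
m=(abs(W[...,0]-.44)<.08)&(abs(W[...,1]-.395)<.05)&(W[...,2]>.004)&(W[...,2]<.03)
print(m.sum(),*line(W[m][:,:2])); g=m&(hsv[...,1]>100); print('grip',g.sum(),W[g].mean(0),W[g].min(0),W[g].max(0),line(W[g][:,:2]))
E
```

```text
[0.42443776 0.38481511 0.09775702] 14.0045104259099 [ 61.8  16.7 -21.1   0.  -52.1  42.2]
(array([0.1138, 0.1212, 0.184 ]), array([0.4148, 0.4273, 0.1205]))
529 [0.4367 0.4012] 12.18 -0.077 0.076
grip 225 [0.41815041 0.39792537 0.01606233] [0.39214032 0.37873989 0.00996411] [0.44464623 0.41627293 0.02059326] (array([0.4182, 0.3979]), np.float64(13.14), np.float64(-0.026), np.float64(0.025))
```

apply_moves:
  targets:
    - {"dp": [-0.004,0.009,-0.04],"yaw": 0}
    - {"dp": [-0.004,0.009,-0.08],"yaw": 0}
    - {"dp": [-0.004,0.009,-0.1],"yaw": 0}
    - {"dp": [-0.004,0.009,-0.107],"yaw": 0}
    - {"dp": [-0.004,0.009,-0.107],"yaw": 0}
    - {"dp": [-0.004,0.009,-0.107],"yaw": 0}

```text
time_s: 22.85
tcp_pos: [0.4208, 0.3944, -0.0086]
eef_rot: [-179.9, -0.1, 14.0]
contact_force: [0.9, 0.3, 0.3]
gripper_width: 0.0569
gripper_force: 0.0
```

```bash
python3 - <<'E'
from h import *
s=get_state(); p=s['tcp_pos']; print(p,s['eef_rot'][2],s['contact_force'])
c=cap('side'); cv2.imwrite('pics/pin9.png',cv2.resize(c['image'][290:400,240:360],None,fx=5,fy=5,interpolation=cv2.INTER_CUBIC)[:,:,::-1])
W=cloud(c)
k=(abs(W[...,0]-p[0])<.03)&(W[...,1]>p[1]+.02)&(W[...,1]<p[1]+.09)
for v in range(290,400): 
    r_=np.where(k[v])[0]
    if len(r_): print(v,r_.min(),r_.max(),W[v,int(r_.mean())].round(3),end=' | ')
E
```

```text
[ 0.42083764  0.39435314 -0.00858552] 13.961736650390652 [0.85292448 0.30596291 0.30566554]
290 264 287 [0.422 0.441 0.356] | 291 263 287 [0.423 0.44  0.352] | 292 263 287 [0.422 0.441 0.35 ] | 293 263 288 [0.422 0.442 0.348] | 294 263 288 [0.423 0.439 0.343] | 295 263 288 [0.423 0.44  0.342] | 296 264 289 [0.42  0.442 0.341] | 297 264 291 [0.418 0.441 0.338] | 298 264 290 [0.417 0.445 0.339] | 299 265 291 [0.415 0.445 0.337] | 300 264 291 [0.417 0.444 0.333] | 301 264 291 [0.417 0.445 0.331] | 302 264 291 [0.419 0.439 0.322] | 303 265 291 [0.416 0.441 0.322] | 304 264 291 [0.418 0.443 0.321] | 305 264 291 [0.419 0.439 0.314] | 306 265 291 [0.416 0.441 0.314] | 307 265 291 [0.417 0.438 0.308] | 308 264 291 [0.419 0.439 0.306] | 309 264 291 [0.419 0.44  0.304] | 310 264 291 [0.419 0.438 0.299] | 311 266 291 [0.417 0.439 0.298] | 312 265 291 [0.417 0.439 0.294] | 313 264 291 [0.419 0.439 0.292] | 314 265 291 [0.417 0.438 0.288] | 315 265 291 [0.417 0.438 0.286] | 316 265 291 [0.417 0.439 0.283] | 317 265 291 [0.417 0.44  0.282] | 318 265 291 [0.417 0.438 0.277] | 319 265 291 [0.417 0.4
[... 2000 characters left out ...]
17 0.464 0.116] | 379 264 287 [0.416 0.466 0.116] | 380 263 286 [0.418 0.468 0.115] | 381 263 286 [0.417 0.473 0.117] | 382 263 286 [0.416 0.475 0.117] | 383 263 285 [0.416 0.477 0.116] | 384 266 285 [0.413 0.477 0.114] | 385 270 284 [0.408 0.479 0.114] | 386 274 284 [0.403 0.481 0.116] | 387 277 284 [0.4   0.483 0.115] | 388 280 283 [0.397 0.484 0.115] | 389 281 283 [0.395 0.486 0.115] | 391 282 282 [0.395 0.484 0.105] | 392 281 284 [0.395 0.484 0.101] | 393 281 281 [0.397 0.484 0.097] | 394 272 284 [0.405 0.481 0.086] | 395 268 284 [0.408 0.48  0.081] | 396 268 284 [0.407 0.481 0.079] | 397 268 284 [0.407 0.483 0.077] | 398 265 286 [0.427 0.434 0.   ] | 399 265 289 [ 0.422  0.434 -0.001] |
```

View pics/pin9.png

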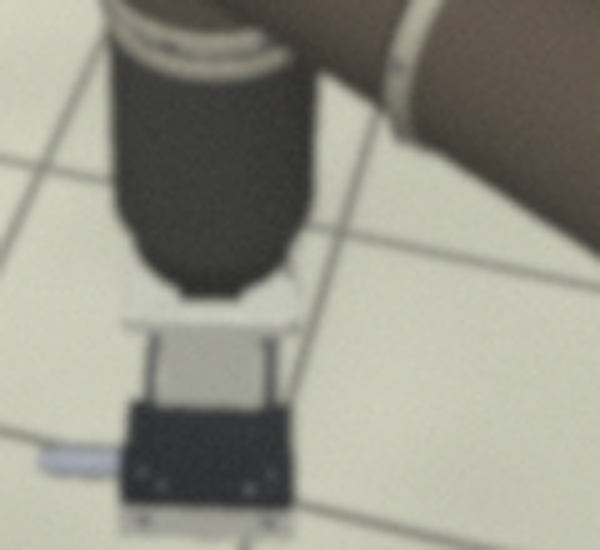

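The picture shows the gripper over the pin's grip with the shank sticking out to the left at (80,460). The body's bottom edge puts the z bias at about 40 mm. Going down 6 mm and closing.

apply_moves:
  targets:
    - {"dp": [0,0,-0.003],"yaw": 0}
    - {"dp": [0,0,-0.006],"yaw": 0}
    - {"dp": [0,0,-0.006],"yaw": 0}

```text
time_s: 23.15
tcp_pos: [0.4205, 0.3946, -0.0144]
eef_rot: [-179.9, -0.2, 14.0]
contact_force: [-1.1, -0.8, 10.7]
gripper_width: 0.057
gripper_force: 5.6
```

apply_moves:
  targets:
    - {"dp": [0,0,0],"yaw": 0}
    - {"dp": [0,0,0],"yaw": 0}
    - {"dp": [0,0,0],"yaw": 0}
    - {"dp": [0,0,0],"yaw": 0}
    - {"dp": [0,0,0],"yaw": 0}
    - {"dp": [0,0,0],"yaw": 0}
  grip: 1
  squeeze: 40

```text
time_s: 23.65
tcp_pos: [0.4207, 0.394, -0.0144]
eef_rot: [-179.9, -0.1, 14.0]
contact_force: [0.1, -2.6, 12.2]
gripper_width: 0.0334
gripper_force: 41.5
```

Shelf contact calibrates the height: true tip z is the reading plus 14 mm, and the pin axis is the reading plus 22 mm. The pin is held with a width of 33.4 mm. Lifting and carrying it to the front of the post.

apply_moves:
  targets:
    - {"dp": [0,0,0.256],"yaw": 0}
    - {"dp": [0,0,0.256],"yaw": 0}
    - {"dp": [0,0,0.256],"yaw": 0}
    - {"dp": [0,0,0.256],"yaw": 0}
    - {"dp": [0,0,0.256],"yaw": -2}
    - {"dp": [-0.005,-0.02,0.256],"yaw": -4.5}
    - {"dp": [-0.01,-0.525,0.256],"yaw": -4.5}
    - {"dp": [-0.01,-0.525,0.256],"yaw": -4.5}
    - {"dp": [-0.01,-0.525,0.256],"yaw": -4.5}
    - {"dp": [-0.01,-0.525,0.256],"yaw": -4.5}
    - {"dp": [-0.01,-0.525,0.256],"yaw": -4.5}
    - {"dp": [-0.01,-0.525,0.256],"yaw": -4.5}
    - {"dp": [-0.01,-0.525,0.256],"yaw": -4.5}
    - {"dp": [-0.01,-0.525,0.256],"yaw": -4.5}
    - {"dp": [-0.01,-0.525,0.256],"yaw": -4.5}
    - {"dp": [-0.01,-0.525,0.256],"yaw": -4.5}
    - {"dp": [-0.01,-0.525,0.256],"yaw": -4.5}
    - {"dp": [-0.01,-0.525,0.256],"yaw": -4.5}
    - {"dp": [-0.01,-0.525,0.256],"yaw": -4.5}
    - {"dp": [-0.01,-0.525,0.256],"yaw": -4.5}

```text
time_s: 25.32
tcp_pos: [0.4088, -0.1343, 0.2396]
eef_rot: [180.0, -0.0, 9.2]
contact_force: [-0.0, 0.1, -1.4]
gripper_width: 0.0339
gripper_force: 40.0
```

apply_moves:
  targets:
    - {"dp": [0,0,0],"yaw": 0}
    - {"dp": [0,0,0],"yaw": 0}
    - {"dp": [0,0,0],"yaw": 0}

```text
time_s: 25.57
tcp_pos: [0.4096, -0.1307, 0.2395]
eef_rot: [-180.0, -0.0, 9.6]
contact_force: [-0.0, 0.6, -1.5]
gripper_width: 0.0338
gripper_force: 40.0
```

```bash
cat > ins.py <<'E'
from h import *
s=get_state(); p=s['tcp_pos']; print(p,s['eef_rot'],s['gripper_width'],s['gripper_force'],s['contact_force'])
for nm in('top','side'):
    c=cap(nm); W=cloud(c); X,Y=stand(W); z=W[...,2]; hsv=cv2.cvtColor(c['image'],cv2.COLOR_RGB2HSV)
    k=(X>-.16)&(X<-.085)&(abs(Y)<.03)&(z>.235)&(z<.29)&(hsv[...,1]<90)
    if k.sum()>3:
        print(nm,'shank',k.sum(),'X',X[k].min().round(3),X[k].max().round(3),'Y mean',Y[k].mean().round(4),'fit',np.polyfit(X[k],Y[k],1).round(3),'z',np.percentile(z[k],[5,50,95]).round(4),'zfit',np.polyfit(X[k],z[k],1).round(3))
    k=(X<-.072)&(X>-.084)&(abs(Y)<.03)&(z>.27)&(z<.3); print('posttop',k.sum(),'Y',Y[k].mean().round(4),Y[k].min().round(3),Y[k].max().round(3),'z',np.percentile(z[k],[50,95]).round(3))
E
python3 ins.py
```

```text
[ 0.40962997 -0.13073907  0.2394986 ] [-1.79989619e+02 -2.31893728e-02  9.55643041e+00] 0.03375766564763778 39.980846643447876 [-0.00676243  0.60316799 -1.50208002]
top shank 139 X -0.16 -0.11 Y mean -0.0014 fit [ 0.004 -0.001] z [0.2631 0.2683 0.2723] zfit [-0.015  0.266]
posttop 43 Y -0.0001 -0.022 0.021 z [0.286 0.288]
side shank 77 X -0.158 -0.11 Y mean 0.0052 fit [-0.037  0.   ] z [0.257  0.2654 0.2703] zfit [-0.015  0.263]
posttop 19 Y 0.0087 -0.019 0.024 z [0.285 0.289]
```

The pin is nearly on the hole axis: it needs about +0.8 mm in y and +2 mm in z, and the tip is 30 mm short of the post. Correcting and starting the insertion.

apply_moves:
  targets:
    - {"dp": [0,0.001,0.002],"yaw": 0}
    - {"dp": [0,0.001,0.002],"yaw": 0}
    - {"dp": [0.01,0.0027,0.002],"yaw": 0}
    - {"dp": [0.02,0.0043,0.002],"yaw": 0}
    - {"dp": [0.03,0.006,0.002],"yaw": 0}
    - {"dp": [0.035,0.0069,0.002],"yaw": 0}
    - {"dp": [0.04,0.0077,0.002],"yaw": 0}
    - {"dp": [0.044,0.0084,0.002],"yaw": 0}
    - {"dp": [0.044,0.0084,0.002],"yaw": 0}

```text
time_s: 26.42
tcp_pos: [0.4542, -0.1233, 0.241]
eef_rot: [180.0, 0.0, 9.5]
contact_force: [-0.4, -0.7, -1.1]
gripper_width: 0.0334
gripper_force: 40.0
```

```bash
python3 ins.py
```

```text
[ 0.45420722 -0.12328139  0.24103113] [1.79996428e+02 4.20340346e-02 9.46446689e+00] 0.03337717496107218 39.980725049972534 [-0.38114244 -0.65143554 -1.06804   ]
top shank 33 X -0.096 -0.085 Y mean -0.0014 fit [-0.145 -0.015] z [0.2654 0.2688 0.2732] zfit [-0.096  0.261]
posttop 50 Y -0.0001 -0.022 0.021 z [0.286 0.288]
side shank 113 X -0.159 -0.085 Y mean 0.0097 fit [-0.316 -0.028] z [0.2572 0.2672 0.2738] zfit [-0.007  0.266]
posttop 21 Y 0.0078 -0.018 0.025 z [0.285 0.287]
```

The pin is in the post hole without force. Continuing.

apply_moves:
  targets:
    - {"dp": [0.005,0.0013,0],"yaw": 0}
    - {"dp": [0.01,0.0022,0],"yaw": 0}
    - {"dp": [0.015,0.003,0],"yaw": 0}
    - {"dp": [0.02,0.0038,0],"yaw": 0}
    - {"dp": [0.024,0.0045,0],"yaw": 0}

```text
time_s: 26.93
tcp_pos: [0.4782, -0.1187, 0.2414]
eef_rot: [180.0, -0.0, 9.5]
contact_force: [0.1, 0.7, -1.0]
gripper_width: 0.0333
gripper_force: 40.0
```

apply_moves:
  targets:
    - {"dp": [0.004,0.0007,0],"yaw": 0}
    - {"dp": [0.008,0.0013,0],"yaw": 0}
    - {"dp": [0.012,0.002,0],"yaw": 0}
    - {"dp": [0.014,0.0023,0],"yaw": 0}

```text
time_s: 27.27
tcp_pos: [0.4921, -0.1165, 0.2413]
eef_rot: [180.0, 0.0, 9.5]
contact_force: [0.2, -0.0, -2.1]
gripper_width: 0.0334
gripper_force: 40.0
```

```bash
python3 ins.py
```

```text
[ 0.49209352 -0.11645257  0.24128398] [1.79996515e+02 6.61201123e-03 9.47075750e+00] 0.03342165532892048 39.980714321136475 [ 0.24508397 -0.0263329  -2.0686471 ]ins.py:8: RuntimeWarning: Mean of empty slice.
  k=(X<-.072)&(X>-.084)&(abs(Y)<.03)&(z>.27)&(z<.3); print('posttop',k.sum(),'Y',Y[k].mean().round(4),Y[k].min().round(3),Y[k].max().round(3),'z',np.percentile(z[k],[50,95]).round(3))
  ret = ret.dtype.type(ret / rcount)
Traceback (most recent call last):
  File "ins.py", line 8, in <module>
    k=(X<-.072)&(X>-.084)&(abs(Y)<.03)&(z>.27)&(z<.3); print('posttop',k.sum(),'Y',Y[k].mean().round(4),Y[k].min().round(3),Y[k].max().round(3),'z',np.percentile(z[k],[50,95]).round(3))
                                                                                                        ~~~~~~~~^^
ValueError: zero-size array to reduction operation minimum which has no identity
```

apply_moves:
  targets:
    - {"dp": [0.0015,0.0003,0],"yaw": 0}
    - {"dp": [0.003,0.0005,0],"yaw": 0}
    - {"dp": [0.003,0.0005,0],"yaw": 0}

```text
time_s: 27.57
tcp_pos: [0.4947, -0.116, 0.2414]
eef_rot: [180.0, -0.0, 9.5]
contact_force: [1.0, 0.6, -2.2]
gripper_width: 0.0336
gripper_force: 40.0
```

apply_moves:
  targets:
    - {"dp": [0.0015,0.0003,0],"yaw": 0}
    - {"dp": [0.0025,0.0004,0],"yaw": 0}
    - {"dp": [0.0025,0.0004,0],"yaw": 0}

```text
time_s: 27.82
tcp_pos: [0.4964, -0.1157, 0.2413]
eef_rot: [-180.0, 0.1, 9.5]
contact_force: [-3.3, -0.1, 0.2]
gripper_width: 0.0338
gripper_force: 40.0
```

apply_moves:
  targets:
    - {"dp": [0.001,0.0002,0],"yaw": 0}
    - {"dp": [0.0015,0.0003,0],"yaw": 0}
    - {"dp": [0.0015,0.0003,0],"yaw": 0}

```text
time_s: 28.07
tcp_pos: [0.4964, -0.1157, 0.2411]
eef_rot: [-180.0, 0.2, 9.4]
contact_force: [-9.0, -0.0, 2.8]
gripper_width: 0.0336
gripper_force: 40.0
```

apply_moves:
  targets:
    - {"dp": [-0.001,0,0],"yaw": 0}
    - {"dp": [-0.001,0,0],"yaw": 0}
    - {"dp": [-0.001,0,0],"yaw": 0}
    - {"dp": [-0.001,0,0],"yaw": 0}
    - {"dp": [-0.001,0,0.04],"yaw": 0}
    - {"dp": [-0.001,0,0.08],"yaw": 0}
    - {"dp": [-0.04,0.03,0.11],"yaw": 0}
    - {"dp": [-0.06,0.3,0.11],"yaw": 7}
    - {"dp": [-0.06,0.3,0.11],"yaw": 14}
    - {"dp": [-0.06,0.3,0.11],"yaw": 21}
    - {"dp": [-0.06,0.3,0.11],"yaw": 28}
    - {"dp": [-0.06,0.3,0.11],"yaw": 35}
    - {"dp": [-0.06,0.3,0.11],"yaw": 42}
    - {"dp": [-0.06,0.3,0.11],"yaw": 49}
    - {"dp": [-0.06,0.3,0.11],"yaw": 56}
    - {"dp": [-0.06,0.3,0.11],"yaw": 63}
    - {"dp": [-0.06,0.3,0.11],"yaw": 70}
    - {"dp": [-0.06,0.3,0.11],"yaw": 77}
    - {"dp": [-0.06,0.3,0.11],"yaw": 84}
    - {"dp": [-0.06,0.3,0.11],"yaw": 90}
  grip: -0.3

```text
time_s: 29.73
tcp_pos: [0.4388, 0.185, 0.3515]
eef_rot: [180.0, -0.0, 99.8]
contact_force: [-0.2, 0.6, -0.4]
gripper_width: 0.0569
gripper_force: 0.0
```

```bash
python3 - <<'E'
from h import *
s=get_state(); p=s['tcp_pos']; print(p,s['eef_rot'][2],s['joints'].round(1))
for nm in('top','side'):
    c=cap(nm); W=cloud(c); X,Y=stand(W); z=W[...,2]; hsv=cv2.cvtColor(c['image'],cv2.COLOR_RGB2HSV)
    k=(X>-.2)&(X<-.06)&(abs(Y)<.04)&(z>.235)&(z<.29)&(hsv[...,1]>80); print(nm,'grip',k.sum(),'X',np.percentile(X[k],[2,50,98]).round(3),'Y',Y[k].mean().round(3),'z',np.percentile(z[k],[5,95]).round(3))
    k=(abs(X)<.05)&(abs(Y)<.03)&(z>.285)&(z<.31); print('bar Y',Y[k].mean().round(4))
    print(*cobs(c,60),sep='\n')
    k=(z>.034)&(z<.054)&(abs(X)<.014)&(Y>.1)&(Y<.2)&(hsv[...,1]>80); print('pull',k.sum(),'X',X[k].mean().round(3),X[k].min().round(3),X[k].max().round(3),'Y',Y[k].min().round(3),Y[k].max().round(3),'z',np.median(z[k]).round(3),'world',W[k].mean(0).round(3))
E
```

```text
[0.43875463 0.18501924 0.3515325 ] 99.84570991010322 [ 46.6  -2.4  -9.2   0.  -83.1 143.2]
top grip 335 X [-0.139 -0.11  -0.084] Y 0.0 z [0.258 0.27 ]
bar Y -0.0012
([276.0, 198.0], 24, [0.595, -0.086, 0.233], np.float64(0.23), np.float64(0.237), np.float64(-0.008), np.float64(0.012))
([237.0, 208.0], 126, [0.584, 0.029, 0.05], np.float64(0.016), np.float64(0.057), np.float64(0.0), np.float64(0.128))
([289.0, 207.0], 20, [0.586, -0.124, 0.094], np.float64(0.038), np.float64(0.298), np.float64(-0.023), np.float64(-0.023))
([141.0, 232.0], 13, [0.506, 0.168, 0.457], np.float64(0.449), np.float64(0.469), np.float64(-0.054), np.float64(0.277))
([116.0, 238.0], 16, [0.495, 0.213, 0.463], np.float64(0.449), np.float64(0.47), np.float64(-0.057), np.float64(0.323))
pull 120 X 0.0 -0.01 0.011 Y 0.105 0.152 z 0.05 world [0.584 0.029 0.05 ]
side grip 29 X [-0.124 -0.104 -0.088] Y -0.006 z [0.264 0.269]
bar Y 0.0037
([269.0, 246.0], 186, [0.606, -0.096, 0.043], np.float64(0.019), np.float64(0.053), np.float64(0.001), np.float64(0.0))
([264.0, 270.0], 80, [0.581, 0.038, 0.048], np.float64(0.034), np.float64(0.055), np.float64(-0.001), np.float64(0.137))
pull 63 X -0.001 -0.011 0.009 Y 0.107 0.157 z 0.05 world [0.581 0.04  0.049]
```

The pin is home, with its shoulder at the post face (grip X −0.139…−0.084). The pull's middle is at (0.583,0.032). Moving over it and down.

apply_moves:
  targets:
    - {"dp": [0.144,-0.15,0],"yaw": 0}
    - {"dp": [0.144,-0.15,0],"yaw": 0}
    - {"dp": [0.144,-0.15,0],"yaw": 0}
    - {"dp": [0.144,-0.15,0],"yaw": 0}
    - {"dp": [0.144,-0.15,0],"yaw": 0}
    - {"dp": [0.144,-0.15,0],"yaw": 0}
    - {"dp": [0.144,-0.15,-0.08],"yaw": 0}
    - {"dp": [0.144,-0.15,-0.2],"yaw": 0}
    - {"dp": [0.144,-0.15,-0.26],"yaw": 0}
    - {"dp": [0.144,-0.15,-0.26],"yaw": 0}
    - {"dp": [0.144,-0.15,-0.26],"yaw": 0}
    - {"dp": [0.144,-0.15,-0.26],"yaw": 0}
    - {"dp": [0.144,-0.15,-0.26],"yaw": 0}
    - {"dp": [0.144,-0.15,-0.26],"yaw": 0}

```text
time_s: 31.0
tcp_pos: [0.5806, 0.0339, 0.0885]
eef_rot: [-179.6, 0.1, 99.3]
contact_force: [0.1, -0.5, 1.1]
gripper_width: 0.0567
gripper_force: 0.0
```

apply_moves:
  targets:
    - {"dp": [0,0,-0.03],"yaw": 0}
    - {"dp": [0,0,-0.06],"yaw": 0}
    - {"dp": [0,0,-0.074],"yaw": 0}
    - {"dp": [0,0,-0.074],"yaw": 0}
    - {"dp": [0,0,-0.074],"yaw": 0}

```text
time_s: 31.42
tcp_pos: [0.5843, 0.0351, 0.0195]
eef_rot: [179.9, 0.0, 99.5]
contact_force: [0.8, -0.3, 1.0]
gripper_width: 0.0571
gripper_force: 0.0
```

apply_moves:
  targets:
    - {"dp": [0,0,0],"yaw": 0}
    - {"dp": [0,0,0],"yaw": 0}
    - {"dp": [0,0,0],"yaw": 0}
    - {"dp": [0,0,0],"yaw": 0}
    - {"dp": [0,0,0],"yaw": 0}
    - {"dp": [0,0,0],"yaw": 0}
  grip: 1
  squeeze: 25

```text
time_s: 31.92
tcp_pos: [0.5822, 0.0346, 0.0177]
eef_rot: [-180.0, 0.0, 99.5]
contact_force: [-13.0, 1.8, 10.3]
gripper_width: 0.0223
gripper_force: 6.5
```

apply_moves:
  targets:
    - {"dp": [-0.001,0,0.0],"yaw": 0}
    - {"dp": [-0.0043,0.02,0],"yaw": 0}
    - {"dp": [-0.0084,0.045,0],"yaw": 0}
    - {"dp": [-0.0126,0.07,0],"yaw": 0}
    - {"dp": [-0.0169,0.096,0],"yaw": 0}
    - {"dp": [-0.021,0.12,0],"yaw": 0}
    - {"dp": [-0.0252,0.145,0],"yaw": 0}
    - {"dp": [-0.0294,0.17,0],"yaw": 0}
    - {"dp": [-0.033,0.192,0],"yaw": 0}
    - {"dp": [-0.036,0.208,0],"yaw": 0}
    - {"dp": [-0.036,0.208,0],"yaw": 0}
    - {"dp": [-0.036,0.208,0],"yaw": 0}

```text
time_s: 32.92
tcp_pos: [0.5469, 0.2437, 0.0177]
eef_rot: [179.9, -0.0, 99.6]
contact_force: [0.2, 0.8, 3.2]
gripper_width: 0.0216
gripper_force: 25.0
```

apply_moves:
  targets:
    - {"dp": [0,0,0],"yaw": 0}
    - {"dp": [0,0,0],"yaw": 0}
    - {"dp": [0,0,0],"yaw": 0}
    - {"dp": [0,0,0],"yaw": 0}
    - {"dp": [0,0,0.03],"yaw": 0}
    - {"dp": [0,0,0.07],"yaw": 0}
    - {"dp": [0,0,0.11],"yaw": 0}
    - {"dp": [-0.04,0.02,0.15],"yaw": 0}
    - {"dp": [-0.08,0.04,0.18],"yaw": 0}
    - {"dp": [-0.11,0.05,0.2],"yaw": 0}
    - {"dp": [-0.11,0.05,0.2],"yaw": 0}
  grip: -0.3

```text
time_s: 33.83
tcp_pos: [0.4352, 0.2931, 0.22]
eef_rot: [179.9, -0.1, 99.4]
contact_force: [0.1, 0.1, -0.2]
gripper_width: 0.0567
gripper_force: 0.0
```

```bash
cat > look.py <<'E'
from h import *
s=get_state(); p=s['tcp_pos']; print(p,s['eef_rot'][2],s['joints'].round(1),s['gripper_width'])
for nm in('top','side'):
    c=cap(nm); W=cloud(c); print(nm,*cobs(c,80),sep='\n')
    if nm=='top':
        hsv=cv2.cvtColor(c['image'],cv2.COLOR_RGB2HSV); X,Y=stand(W); z=W[...,2]
        m=((hsv[...,0]>8)&(hsv[...,0]<28)&(hsv[...,1]>80)&(abs(X)<.06)&(Y>.11)&(Y<.3)&(z>.02)&(z<.08)).astype(np.uint8)
        for k in cv2.findContours(m,cv2.RETR_EXTERNAL,cv2.CHAIN_APPROX_NONE)[0]:
            if len(k)>8: print('contour',cv2.minAreaRect(k),cv2.contourArea(k))
        cv2.imwrite('pics/look.png',cv2.resize(c['image'][160:260,150:290],None,fx=5,fy=5,interpolation=cv2.INTER_CUBIC)[:,:,::-1])
        np.savez('look.npz',**c)
        q=W[185:262,345:425].reshape(-1,3); q=q[(q[:,2]>0.053)&(q[:,2]<.07)]; print('cup',cv2.minEnclosingCircle(q[:,:2].astype(np.float32)))
E
python3 look.py
```

```text
[0.43517095 0.2930664  0.21997211] 99.44053310714118 [ 55.4   5.9 -17.5   0.  -66.4 134. ] 0.056741911920933516
top
([243.0, 198.0], 9, [0.619, 0.013, 0.025], np.float64(0.015), np.float64(0.047), np.float64(0.032), np.float64(0.106))
([213.0, 212.0], 341, [0.573, 0.1, 0.045], np.float64(0.017), np.float64(0.054), np.float64(0.001), np.float64(0.2))
([246.0, 218.0], 10, [0.558, 0.004, 0.026], np.float64(0.015), np.float64(0.039), np.float64(-0.03), np.float64(0.108))
([170.0, 219.0], 34, [0.552, 0.222, 0.051], np.float64(0.046), np.float64(0.058), np.float64(0.001), np.float64(0.324))
contour ((212.71893310546875, 212.674560546875), (24.000001907348633, 19.15384864807129), 22.61986541748047) 303.0
cup ((0.5421065092086792, -0.38795262575149536), 0.07583551853895187)
side
([260.0, 287.0], 229, [0.57, 0.111, 0.044], np.float64(0.031), np.float64(0.054), np.float64(-0.0), np.float64(0.211))
([254.0, 313.0], 13, [0.55, 0.223, 0.05], np.float64(0.048), np.float64(0.054), np.float64(-0.002), np.float64(0.325))
```

```bash
python3 - <<'E'
from h import *
c=dict(np.load('look.npz')); W=cloud(c); im=c['image']
hsv=cv2.cvtColor(im,cv2.COLOR_RGB2HSV)
for v in range(198,228):
    print(v,' '.join('%2d%s'%(1000*W[v,u,2], '#' if hsv[v,u,1]>90 and 8<hsv[v,u,0]<28 else '.') for u in range(196,232)))
E
```

```text
198 25. 24. 23. 25. 34. 27. 25. 27. 25. 24. 27. 27. 24. 29. 26. 25. 27. 26. 23. 26. 21. 24. 26. 24. 25. 25. 26. 28. 27. 25. 26. 22. 21. 24. 28. 23.
199 26. 33. 24. 26. 27. 24. 25. 26. 23. 24. 29. 25. 23. 28. 26. 22. 21. 28. 25. 25. 27. 23. 23. 25. 24. 20. 25. 26. 23. 21. 20. 21. 24. 21. 22. 26.
200 25. 24. 23. 26. 23. 26. 26. 28. 24. 25. 26. 22. 25. 24. 24. 24. 23. 26. 24. 26. 21. 23. 25. 24. 20. 19. 22. 20. 23. 26. 23. 26. 24. 22. 24. 21.
201 26. 24. 27. 30. 25. 22. 27. 26. 22. 21. 25. 21. 22. 26. 23. 26. 25. 39. 26. 20. 22. 26. 25. 22. 27. 19. 22. 24. 20. 22. 23. 22. 22. 18. 22. 21.
202 30. 25. 25. 24. 25. 28. 21. 26. 27. 21. 22. 21. 23. 40. 44# 44# 39# 45. 40. 22. 22. 23. 27. 20. 22. 25. 23. 25. 20. 24. 21. 23. 22. 24. 22. 25.
203 22. 27. 23. 24. 23. 28. 27. 29. 25. 21. 19. 35. 48# 49# 47# 45# 47# 46# 44. 42. 20. 26. 19. 21. 26. 21. 22. 18. 22. 16. 17. 18. 22. 18. 23. 26.
204 20. 23. 25. 23. 21. 22. 21. 23. 22. 22. 36. 47# 46# 50# 52# 43# 49# 50# 48# 42. 24. 21. 18. 19. 26. 16. 24. 25. 25. 20. 22. 20. 17. 21. 25. 26.
205 21. 23. 19. 27. 24. 23. 24. 20. 23. 20. 40# 49# 48# 49# 53# 46# 47# 47# 44# 42. 22. 25. 21. 23. 22. 22. 18. 21. 21. 20. 23. 19. 20. 21. 23. 24.
206 24. 27. 26. 21. 20. 20. 20. 20. 17. 43# 42# 49# 48# 53# 49# 48# 45# 50# 44# 40. 34. 22. 18. 24. 25. 38. 40. 38. 37. 37. 20. 14. 17. 15. 22. 24.
207 24. 20. 21. 19. 16. 20. 22. 20. 42# 47# 44# 49# 51# 46# 50# 50# 49# 46# 45# 36. 21. 19. 18. 39. 39# 43# 45# 46# 40# 36. 36. 17. 16. 21. 22. 22.
208 23. 21. 25. 23. 21. 21. 22. 33# 47# 43# 47# 47# 48# 47# 48# 50# 47# 49# 43# 39. 19. 21. 41. 45# 41# 44# 48# 51# 41# 40# 42. 37. 19. 19. 24. 22.Traceback (most recent call last):
  File "<stdin>", line 5, in <module>
  File "<stdin>", line 5, in <genexpr>
ValueError: cannot convert float NaN to integer
```

View pics/look.png

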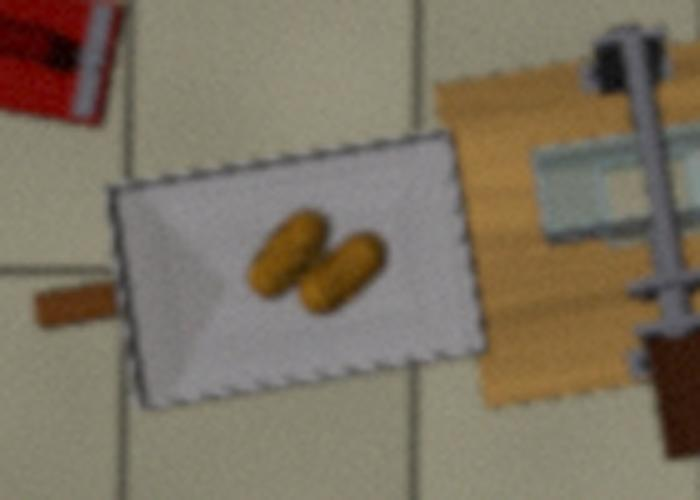

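The tray is out with two cobs side by side at crop (288,253) and (343,272). They are parallel, with axes at about −44°, and touching. Their combined width is about 62 mm, under the 88 mm opening, so I'll grasp both across at the midpoint (315,262).

apply_moves:
  targets:
    - {"dp": [0.02,-0.03,0],"yaw": -7.1}
    - {"dp": [0.04,-0.06,0],"yaw": -14.2}
    - {"dp": [0.06,-0.09,0],"yaw": -21.3}
    - {"dp": [0.08,-0.11,0],"yaw": -28.4}
    - {"dp": [0.1,-0.13,0],"yaw": -35.5}
    - {"dp": [0.12,-0.16,0],"yaw": -42.6}
    - {"dp": [0.137,-0.19,0],"yaw": -49.7}
    - {"dp": [0.137,-0.19,0],"yaw": -56.8}
    - {"dp": [0.137,-0.19,0],"yaw": -63.9}
    - {"dp": [0.137,-0.19,0],"yaw": -71}
    - {"dp": [0.137,-0.19,0],"yaw": -78.1}
    - {"dp": [0.137,-0.19,0],"yaw": -85.2}
    - {"dp": [0.137,-0.19,0],"yaw": -92.3}
    - {"dp": [0.137,-0.19,0],"yaw": -99.4}
    - {"dp": [0.137,-0.19,0],"yaw": -106.5}
    - {"dp": [0.137,-0.19,0],"yaw": -113.6}
    - {"dp": [0.137,-0.19,-0.03],"yaw": -120.7}
    - {"dp": [0.137,-0.19,-0.06],"yaw": -127.8}
    - {"dp": [0.137,-0.19,-0.09],"yaw": -134.9}
    - {"dp": [0.137,-0.19,-0.11],"yaw": -142}
  grip: -1

```text
time_s: 35.6
tcp_pos: [0.572, 0.1011, 0.1037]
eef_rot: [179.8, 0.1, -43.0]
contact_force: [-0.1, -0.2, -1.2]
gripper_width: 0.0878
gripper_force: 0.0
```

apply_moves:
  targets:
    - {"dp": [0,0,0],"yaw": -1}
    - {"dp": [0,0,0],"yaw": -1}
    - {"dp": [0,0,0],"yaw": -1}

```text
time_s: 35.85
tcp_pos: [0.5745, 0.1024, 0.1083]
eef_rot: [-180.0, -0.0, -43.3]
contact_force: [0.1, 0.8, 0.7]
gripper_width: 0.0878
gripper_force: 0.0
```

```bash
python3 look.py; python3 - <<'E'
from h import *
c=dict(np.load('look.npz'))
print(onz(c,213.1,212.5,.038))
E
```

```text
[0.57448866 0.10240526 0.10831973] -43.319811606961096 [ 29.3  17.  -19.1   0.  -53.9  17.3] 0.08782728391615294
top
([132.0, 213.0], 2306, [0.537, 0.155, 0.544], np.float64(0.456), np.float64(0.566), np.float64(-0.025), np.float64(0.26))
([142.0, 172.0], 42, [0.605, 0.133, 0.562], np.float64(0.559), np.float64(0.566), np.float64(0.038), np.float64(0.227))
([198.0, 203.0], 11, [0.56, 0.056, 0.485], np.float64(0.469), np.float64(0.505), np.float64(-0.019), np.float64(0.158))
([195.0, 209.0], 11, [0.549, 0.062, 0.475], np.float64(0.465), np.float64(0.483), np.float64(-0.029), np.float64(0.166))
([212.0, 215.0], 128, [0.56, 0.087, 0.124], np.float64(0.018), np.float64(0.365), np.float64(-0.014), np.float64(0.189))
([223.0, 208.0], 16, [0.581, 0.062, 0.095], np.float64(0.038), np.float64(0.215), np.float64(0.003), np.float64(0.161))
contour ((212.00001525878906, 215.00001525878906), (9.899495124816895, 9.899494171142578), 45.0) 67.5
contour ((223.0, 208.0), (2.0, 4.0), 90.0) 5.5
cup ((0.5425903797149658, -0.38757920265197754), 0.07613585144281387)
side
([271.0, 229.0], 23, [0.551, 0.05, 0.22], np.float64(0.215), np.float64(0.225), np.float64(-0.029), np.float64(0.154))
([257.0, 244.0], 37, [0.575, 0.107, 0.203], np.float64(0.015), np.float64(0.227), np.float64(0.004), np.float64(0.206))
([270.0, 256.0], 12, [0.548, 0.068, 0.137], np.float64(0.123), np.float64(0.157), np.float64(-0.029), np.float64(0.172))
([260.0, 287.0], 232, [0.57, 0.111, 0.044], np.float64(0.03), np.float64(0.054), np.float64(-0.0), np.float64(0.211))
([254.0, 313.0], 15, [0.549, 0.224, 0.051], np.float64(0.048), np.float64(0.053), np.float64(-0.002), np.float64(0.326))
[0.57291775 0.09938361 0.038     ]
```

apply_moves:
  targets:
    - {"dp": [-0.002,-0.001,-0.03],"yaw": 0}
    - {"dp": [-0.002,-0.001,-0.06],"yaw": 0}
    - {"dp": [-0.002,-0.001,-0.08],"yaw": 0}
    - {"dp": [-0.002,-0.001,-0.088],"yaw": 0}
    - {"dp": [-0.002,-0.001,-0.088],"yaw": 0}

```text
time_s: 36.37
tcp_pos: [0.5711, 0.1014, 0.0186]
eef_rot: [179.9, 0.0, -43.5]
contact_force: [0.5, 0.5, 0.4]
gripper_width: 0.0878
gripper_force: 0.0
```

apply_moves:
  targets:
    - {"dp": [0,0,-0.004],"yaw": 0}
    - {"dp": [0,0,-0.007],"yaw": 0}
    - {"dp": [0,0,-0.007],"yaw": 0}

```text
time_s: 36.62
tcp_pos: [0.5722, 0.102, 0.0133]
eef_rot: [-179.9, -0.0, -43.5]
contact_force: [0.3, 0.3, 0.8]
gripper_width: 0.0879
gripper_force: 0.0
```

apply_moves:
  targets:
    - {"dp": [0,0,-0.002],"yaw": 0}
    - {"dp": [0,0,-0.002],"yaw": 0}
    - {"dp": [0,0,-0.002],"yaw": 0}
    - {"dp": [0,0,-0.002],"yaw": 0}
    - {"dp": [0,0,-0.002],"yaw": 0}
    - {"dp": [0,0,-0.002],"yaw": 0}
    - {"dp": [0,0,-0.002],"yaw": 0}
  grip: 1
  squeeze: 25

```text
time_s: 37.2
tcp_pos: [0.5715, 0.1016, 0.0104]
eef_rot: [180.0, 0.0, -43.5]
contact_force: [-0.1, -0.8, 0.1]
gripper_width: 0.0589
gripper_force: 25.0
```

Width 58.9 mm: both are held. Lifting and checking.

apply_moves:
  targets:
    - {"dp": [0,0,0.01],"yaw": 0}
    - {"dp": [0,0,0.03],"yaw": 0}
    - {"dp": [0,0,0.06],"yaw": 0}
    - {"dp": [0,0,0.1],"yaw": 0}
    - {"dp": [0,0,0.1],"yaw": 0}
    - {"dp": [0,0,0.1],"yaw": 0}

```text
time_s: 37.7
tcp_pos: [0.5732, 0.1025, 0.1138]
eef_rot: [-179.7, -0.1, -43.5]
contact_force: [0.2, -0.3, -1.8]
gripper_width: 0.059
gripper_force: 25.0
```

```bash
python3 look.py | grep -v contour
```

```text
[0.57324388 0.10246062 0.11382483] -43.52081078859889 [ 29.4  16.4 -19.1   0.  -54.1  17.1] 0.05896602073690332
top
([131.0, 213.0], 2310, [0.537, 0.155, 0.55], np.float64(0.508), np.float64(0.571), np.float64(-0.026), np.float64(0.259))
([197.0, 189.0], 15, [0.583, 0.053, 0.502], np.float64(0.479), np.float64(0.531), np.float64(0.004), np.float64(0.152))
([195.0, 203.0], 22, [0.557, 0.055, 0.513], np.float64(0.469), np.float64(0.555), np.float64(-0.022), np.float64(0.158))
([218.0, 204.0], 17, [0.586, 0.066, 0.166], np.float64(0.143), np.float64(0.221), np.float64(0.008), np.float64(0.164))
([195.0, 209.0], 9, [0.548, 0.059, 0.494], np.float64(0.477), np.float64(0.506), np.float64(-0.03), np.float64(0.163))
([245.0, 211.0], 15, [0.577, 0.007, 0.024], np.float64(0.015), np.float64(0.043), np.float64(-0.01), np.float64(0.107))
([210.0, 214.0], 69, [0.556, 0.076, 0.231], np.float64(0.146), np.float64(0.35), np.float64(-0.02), np.float64(0.179))
([181.0, 219.0], 17, [0.529, 0.081, 0.503], np.float64(0.474), np.float64(0.537), np.float64(-0.046), np.float64(0.188))
cup ((0.5422036051750183, -0.3880589008331299), 0.07595925033092499)
side
([271.0, 229.0], 16, [0.55, 0.051, 0.223], np.float64(0.217), np.float64(0.228), np.float64(-0.03), np.float64(0.155))
([256.0, 244.0], 46, [0.575, 0.115, 0.209], np.float64(0.015), np.float64(0.231), np.float64(0.006), np.float64(0.214))
([260.0, 260.0], 268, [0.568, 0.106, 0.145], np.float64(0.016), np.float64(0.205), np.float64(-0.003), np.float64(0.207))
([254.0, 313.0], 11, [0.55, 0.224, 0.051], np.float64(0.046), np.float64(0.055), np.float64(-0.002), np.float64(0.326))
```

Both are in hand. Carrying them high over the feeder to the cup.

apply_moves:
  targets:
    - {"dp": [0,0,0.04],"yaw": 0}
    - {"dp": [0,0,0.08],"yaw": 0}
    - {"dp": [0,0,0.12],"yaw": 0}
    - {"dp": [0,0,0.16],"yaw": 0}
    - {"dp": [0,0,0.2],"yaw": 0}
    - {"dp": [0,-0.01,0.22],"yaw": 0}
    - {"dp": [-0.003,-0.04,0.22],"yaw": 0}
    - {"dp": [-0.005,-0.08,0.22],"yaw": 0}
    - {"dp": [-0.008,-0.12,0.22],"yaw": 0}
    - {"dp": [-0.01,-0.16,0.22],"yaw": 0}
    - {"dp": [-0.013,-0.2,0.22],"yaw": 0}
    - {"dp": [-0.015,-0.24,0.22],"yaw": 0}
    - {"dp": [-0.018,-0.28,0.22],"yaw": 0}
    - {"dp": [-0.02,-0.32,0.22],"yaw": 0}
    - {"dp": [-0.023,-0.36,0.22],"yaw": 0}
    - {"dp": [-0.025,-0.4,0.22],"yaw": 0}
    - {"dp": [-0.028,-0.44,0.22],"yaw": 0}
    - {"dp": [-0.03,-0.47,0.22],"yaw": 0}
    - {"dp": [-0.031,-0.49,0.22],"yaw": 0}
    - {"dp": [-0.031,-0.49,0.22],"yaw": 0}

```text
time_s: 39.47
tcp_pos: [0.5392, -0.3918, 0.3272]
eef_rot: [179.9, 0.3, -43.7]
contact_force: [-0.2, 0.4, -1.0]
gripper_width: 0.0591
gripper_force: 25.0
```

```bash
python3 - <<'E'
from h import *
s=get_state(); print(s['tcp_pos'],s['eef_rot'][2],s['gripper_width'],s['gripper_force'])
c=cap('top'); W=cloud(c); hsv=cv2.cvtColor(c['image'],cv2.COLOR_RGB2HSV)
for q in [W[...]]:
    q=W.reshape(-1,3); q=q[(abs(q[:,0]-.542)<.12)&(abs(q[:,1]+.388)<.12)&(q[:,2]>.053)&(q[:,2]<.068)]; print('rim',cv2.minEnclosingCircle(q[:,:2].astype(np.float32)),len(q))
c=cap('side'); W=cloud(c); hsv=cv2.cvtColor(c['image'],cv2.COLOR_RGB2HSV)
m=((hsv[...,0]>8)&(hsv[...,0]<28)&(hsv[...,1]>80)&(abs(W[...,0]-.542)<.09)&(abs(W[...,1]+.388)<.09)).astype(np.uint8)
n,l,st,ce=cv2.connectedComponentsWithStats(m)
for i in range(1,n):
    if st[i,4]>8: print(ce[i],st[i,4],W[l==i].mean(0).round(3))
E
```

```text
[ 0.53921058 -0.39177381  0.3272068 ] -43.74896056621826 0.05907679827918691 24.96336042881012
rim ((0.4982573986053467, -0.4259827435016632), 0.04534998536109924) 67
[317.  109.5] 10 [ 0.515 -0.381  0.44 ]
[302.28 113.28] 25 [ 0.557 -0.339  0.436]
[310.47826087 131.4057971 ] 138 [ 0.535 -0.378  0.359]
[305. 209.] 35 [ 0.545 -0.38   0.034]
```

apply_moves:
  targets:
    - {"dp": [0.001,0.001,-0.04],"yaw": 0}
    - {"dp": [0.001,0.001,-0.08],"yaw": 0}
    - {"dp": [0.001,0.001,-0.12],"yaw": 0}
    - {"dp": [0.001,0.001,-0.16],"yaw": 0}
    - {"dp": [0.001,0.001,-0.2],"yaw": 0}
    - {"dp": [0.001,0.001,-0.24],"yaw": 0}
    - {"dp": [0.001,0.001,-0.265],"yaw": 0}
    - {"dp": [0.001,0.001,-0.285],"yaw": 0}
    - {"dp": [0.001,0.001,-0.294],"yaw": 0}
    - {"dp": [0.001,0.001,-0.294],"yaw": 0}
    - {"dp": [0.001,0.001,-0.294],"yaw": 0}

```text
time_s: 40.48
tcp_pos: [0.542, -0.3869, 0.0369]
eef_rot: [180.0, -0.0, -43.5]
contact_force: [-0.1, -0.7, -0.0]
gripper_width: 0.059
gripper_force: 25.0
```

apply_moves:
  targets:
    - {"dp": [0,0,0],"yaw": 0}
    - {"dp": [0,0,0],"yaw": 0}
    - {"dp": [0,0,0],"yaw": 0}
    - {"dp": [0,0,0],"yaw": 0}
  grip: -0.64

```text
time_s: 40.82
tcp_pos: [0.5421, -0.3876, 0.0377]
eef_rot: [-180.0, -0.1, -43.5]
contact_force: [1.1, 0.2, 0.4]
gripper_width: 0.0714
gripper_force: 0.0
```

apply_moves:
  targets:
    - {"dp": [0,0,0.03],"yaw": 0}
    - {"dp": [0,0,0.07],"yaw": 0}
    - {"dp": [0,0,0.11],"yaw": 0}
    - {"dp": [0,0,0.15],"yaw": 0}
    - {"dp": [0,0,0.19],"yaw": 0}
    - {"dp": [0,0,0.23],"yaw": 0}
    - {"dp": [0,0,0.27],"yaw": 0}
    - {"dp": [0,0.0,0.31],"yaw": 0}
    - {"dp": [-0.02,0.1,0.32],"yaw": 0}
    - {"dp": [-0.02,0.1,0.32],"yaw": 0}
    - {"dp": [-0.03,0.2,0.32],"yaw": 7}
    - {"dp": [-0.03,0.25,0.32],"yaw": 14}
    - {"dp": [-0.03,0.3,0.32],"yaw": 21}
    - {"dp": [-0.03,0.3,0.32],"yaw": 28}
    - {"dp": [-0.03,0.4,0.32],"yaw": 35}
    - {"dp": [-0.03,0.4,0.32],"yaw": 42}
    - {"dp": [-0.03,0.5,0.32],"yaw": 49}
    - {"dp": [-0.03,0.5,0.32],"yaw": 53}
    - {"dp": [-0.03,0.5,0.32],"yaw": 53}
    - {"dp": [-0.03,0.5,0.32],"yaw": 53}
  grip: 1

```text
time_s: 42.48
tcp_pos: [0.5108, 0.112, 0.3574]
eef_rot: [-180.0, -0.1, 9.5]
contact_force: [1.4, 0.4, 1.0]
gripper_width: 0.0003
gripper_force: 0.0
```

```bash
cat > cup.py <<'E'
from h import *
s=get_state(); print(s['tcp_pos'],s['eef_rot'][2],s['gripper_width'],s['joints'].round(1))
for nm in('top','side'):
    c=cap(nm); W=cloud(c); hsv=cv2.cvtColor(c['image'],cv2.COLOR_RGB2HSV); X,Y=stand(W); z=W[...,2]
    if nm=='top':
        q=W[190:257,345:420].reshape(-1,3); q=q[(q[:,2]>.053)&(q[:,2]<.068)]; (cx,cy),rr=cv2.minEnclosingCircle(q[:,:2].astype(np.float32)); print('rim',cx,cy,rr)
    m=((hsv[...,0]>8)&(hsv[...,0]<28)&(hsv[...,1]>80)&(hsv[...,2]>50)&(z<.12)).astype(np.uint8); m[:,450:]=0
    n,l,st,ce=cv2.connectedComponentsWithStats(m)
    for i in range(1,n):
        if st[i,4]>12:
            d=np.hypot(W[l==i][:,0]-cx,W[l==i][:,1]-cy); print(nm,ce[i].round(0),st[i,4],W[l==i].mean(0).round(3),'zmax',W[l==i][:,2].max().round(3),'dmax',d.max().round(3))
    k=(z>.034)&(z<.056)&(abs(X)<.016)&(Y>.1)&(Y<.42)&(hsv[...,1]>80)&(hsv[...,0]<20); 
    if k.sum(): print('pull',k.sum(),'X',X[k].mean().round(3),'Y',np.percentile(Y[k],[3,50,97]).round(3))
    k=(X>-.2)&(X<-.06)&(abs(Y)<.04)&(z>.235)&(z<.29)&(hsv[...,1]>80); print('pin X',np.percentile(X[k],[2,98]).round(3))
E
python3 cup.py
```

```text
[0.51083178 0.11195946 0.35743717] 9.490131882232758 0.0003174603093445161 [ 33.9   2.4  -3.8   0.  -83.7  65.6]
rim 0.5416566729545593 -0.38749346137046814 0.07580681890249252
top [342. 153.] 1149 [ 0.755 -0.289  0.017] zmax 0.046 dmax 0.298
top [217. 143.] 36 [0.786 0.093 0.02 ] zmax 0.027 dmax 0.562
top [237. 143.] 19 [0.784 0.033 0.022] zmax 0.026 dmax 0.504
top [304. 200.] 1675 [ 0.614 -0.171  0.012] zmax 0.115 dmax 0.325
top [258. 207.] 1796 [ 0.59  -0.031  0.012] zmax 0.11 dmax 0.443
top [377. 223.] 538 [ 0.542 -0.385  0.031] zmax 0.04 dmax 0.053
top [246. 375.] 176 [0.099 0.002 0.013] zmax 0.02 dmax 0.624
top [217. 393.] 96 [0.048 0.085 0.013] zmax 0.018 dmax 0.712
top [279. 397.] 71 [ 0.036 -0.093  0.013] zmax 0.018 dmax 0.606
top [213. 404.] 24 [0.016 0.097 0.013] zmax 0.017 dmax 0.731
pull 5 X 0.003 Y [0.108 0.108 0.108]
pin X [-0.139 -0.083]
side [299. 134.] 149 [ 0.732 -1.031  0.067] zmax 0.096 dmax 0.742
side [358. 141.] 27 [ 0.426 -1.013  0.075] zmax 0.12 dmax 1.857
side [328. 159.] 1031 [ 0.541 -0.83   0.044] zmax 0.056 dmax 0.715
side [259. 153.] 89 [ 0.875 -0.81   0.043] zmax 0.092 dmax 0.571
side [402. 155.] 557 [ 0.206 -0.92   0.065] zmax 0.12 dmax 0.698
side [309. 208.] 112 [ 0.533 -0.394  0.032] zmax 0.038 dmax 0.047
side [239. 220.] 128 [ 0.779 -0.261  0.016] zmax 0.033 dmax 0.291
side [253. 221.] 113 [ 0.723 -0.271  0.014] zmax 0.029 dmax 0.244
side [270. 252.] 1382 [ 0.604 -0.104  0.012] zmax 0.102 dmax 0.442
side [296. 242.] 66 [ 0.531 -0.186  0.012] zmax 0.018 dmax 0.238
side [253. 318.] 80 [0.546 0.244 0.051] zmax 0.056 dmax 0.652
pull 79 X -0.002 Y [0.323 0.346 0.367]
pin X [-0.136 -0.089]
```

All three cobs are in the cup, with a top at z = 0.040 and within 53 mm of the axis. Next I'll push the tray in with shut fingers against the end of the pull.

apply_moves:
  targets:
    - {"dp": [0.026,0.2,0],"yaw": 0}
    - {"dp": [0.026,0.2,0],"yaw": 0}
    - {"dp": [0.026,0.2,0],"yaw": 0}
    - {"dp": [0.026,0.2,0],"yaw": 0}
    - {"dp": [0.026,0.2,0],"yaw": 0}
    - {"dp": [0.026,0.2,-0.03],"yaw": 0}
    - {"dp": [0.026,0.2,-0.1],"yaw": 0}
    - {"dp": [0.026,0.2,-0.2],"yaw": 0}
    - {"dp": [0.026,0.2,-0.3],"yaw": 0}
    - {"dp": [0.026,0.2,-0.335],"yaw": 0}
    - {"dp": [0.026,0.2,-0.335],"yaw": 0}
    - {"dp": [0.026,0.2,-0.335],"yaw": 0}
    - {"dp": [0.026,0.2,-0.335],"yaw": 0}
    - {"dp": [0.026,0.2,-0.335],"yaw": 0}
    - {"dp": [0.026,0.2,-0.335],"yaw": 0}
    - {"dp": [0.026,0.2,-0.335],"yaw": 0}

```text
time_s: 43.92
tcp_pos: [0.5379, 0.3097, 0.0214]
eef_rot: [179.9, 0.0, 9.5]
contact_force: [0.3, 0.5, 0.5]
gripper_width: 0.0004
gripper_force: 0.0
```

apply_moves:
  targets:
    - {"dp": [0.0033,-0.02,0],"yaw": 0}
    - {"dp": [0.0067,-0.04,0],"yaw": 0}
    - {"dp": [0.01,-0.06,0],"yaw": 0}
    - {"dp": [0.0134,-0.08,0],"yaw": 0}
    - {"dp": [0.0167,-0.1,0],"yaw": 0}
    - {"dp": [0.02,-0.12,0],"yaw": 0}
    - {"dp": [0.0234,-0.14,0],"yaw": 0}
    - {"dp": [0.0268,-0.16,0],"yaw": 0}
    - {"dp": [0.03,-0.18,0],"yaw": 0}
    - {"dp": [0.0334,-0.2,0],"yaw": 0}
    - {"dp": [0.0351,-0.21,0],"yaw": 0}
    - {"dp": [0.0367,-0.22,0],"yaw": 0}
    - {"dp": [0.0367,-0.22,0],"yaw": 0}

```text
time_s: 45.0
tcp_pos: [0.5754, 0.0893, 0.023]
eef_rot: [-180.0, -0.1, 9.4]
contact_force: [0.1, -0.8, -0.5]
gripper_width: 0.0006
gripper_force: 0.0
```

```bash
python3 cup.py | grep -E 'pull|^\[|rim|377|pin'; python3 - <<'E'
from h import *
print(get_state()['contact_force'], stand(get_state()['tcp_pos']))
E
```

```text
[0.57541536 0.08934081 0.0230285 ] 9.403045077687738 0.0006032473714217747 [ 28.1  22.7 -24.2   0.  -43.   71.3]
rim 0.5416054725646973 -0.38746339082717896 0.07556182891130447
top [377. 223.] 537 [ 0.542 -0.385  0.031] zmax 0.042 dmax 0.053
pull 59 X 0.002 Y [0.131 0.144 0.157]
pin X [-0.139 -0.084]
[ 0.13478543  0.22896106 -0.14069571] (np.float64(0.00122225199157033), np.float64(0.1903020949589301))Traceback (most recent call last):
  File "cup.py", line 14, in <module>
    k=(X>-.2)&(X<-.06)&(abs(Y)<.04)&(z>.235)&(z<.29)&(hsv[...,1]>80); print('pin X',np.percentile(X[k],[2,98]).round(3))
                                                                                    ~~~~~~~~~~~~~^^^^^^^^^^^^^
    return _quantile_unchecked(
        a, q, axis, out, overwrite_input, method, keepdims, weights)
    return _ureduce(a,
                    func=_quantile_ureduce_func,
    ...<5 lines>...
                    overwrite_input=overwrite_input,
                    method=method)
    r = func(a, **kwargs)
    result = _quantile(arr,
                       quantiles=q,
    ...<2 lines>...
                       out=out,
                       weights=wgt)
    slices_having_nans = np.isnan(arr[-1, ...])
                                  ~~~^^^^^^^^^
IndexError: index -1 is out of bounds for axis 0 with size 0
```

apply_moves:
  targets:
    - {"dp": [0.0007,-0.004,0],"yaw": 0}
    - {"dp": [0.0013,-0.008,0],"yaw": 0}
    - {"dp": [0.0017,-0.01,0],"yaw": 0}
    - {"dp": [0.0017,-0.01,0],"yaw": 0}

```text
time_s: 45.43
tcp_pos: [0.576, 0.0801, 0.0213]
eef_rot: [180.0, 0.0, 9.5]
contact_force: [0.2, -0.6, -0.1]
gripper_width: 0.0005
gripper_force: 0.0
```

apply_moves:
  targets:
    - {"dp": [0.0005,-0.003,0],"yaw": 0}
    - {"dp": [0.0008,-0.005,0],"yaw": 0}
    - {"dp": [0.0008,-0.005,0],"yaw": 0}

```text
time_s: 45.68
tcp_pos: [0.5767, 0.0748, 0.0213]
eef_rot: [180.0, 0.0, 9.5]
contact_force: [0.5, -0.1, 0.0]
gripper_width: 0.0005
gripper_force: 0.0
```

apply_moves:
  targets:
    - {"dp": [0.0005,-0.003,0],"yaw": 0}
    - {"dp": [0.0007,-0.004,0],"yaw": 0}
    - {"dp": [0.0007,-0.004,0],"yaw": 0}

```text
time_s: 45.93
tcp_pos: [0.5773, 0.0708, 0.0213]
eef_rot: [180.0, 0.0, 9.5]
contact_force: [0.0, -0.9, 1.2]
gripper_width: 0.0004
gripper_force: 0.0
```

apply_moves:
  targets:
    - {"dp": [0.0003,-0.002,0],"yaw": 0}
    - {"dp": [0.0005,-0.003,0],"yaw": 0}
    - {"dp": [0.0005,-0.003,0],"yaw": 0}

```text
time_s: 46.18
tcp_pos: [0.5775, 0.0704, 0.0213]
eef_rot: [-179.8, -0.0, 9.4]
contact_force: [-5.6, 13.4, 2.0]
gripper_width: 0.0003
gripper_force: 7.4
```

```bash
python3 - <<'E'
from h import *
s=get_state();print(s['contact_force'], stand(s['tcp_pos']))
for nm in('top','side'):
    c=cap(nm); W=cloud(c); hsv=cv2.cvtColor(c['image'],cv2.COLOR_RGB2HSV); X,Y=stand(W); z=W[...,2]
    k=(z>.03)&(z<.058)&(abs(X)<.016)&(Y>.09)&(Y<.42)&(hsv[...,1]>80)&(hsv[...,0]<20)
    print(nm,'pull',k.sum(),np.percentile(Y[k],[3,50,97]).round(3))
    k=(z>.042)&(z<.06)&(abs(X)<.05)&(Y>-.13)&(Y<-.07); print('rear wall',k.sum(),np.median(Y[k]).round(3))
E
```

```text
[-5.55293343 13.35015281  2.01349291] (np.float64(0.0005671611730505982), np.float64(0.170095693713465))
top pull 66 [0.11  0.124 0.137]
rear wall 45 -0.101Traceback (most recent call last):
  File "<stdin>", line 6, in <module>
    return _quantile_unchecked(
        a, q, axis, out, overwrite_input, method, keepdims, weights)
    return _ureduce(a,
                    func=_quantile_ureduce_func,
    ...<5 lines>...
                    overwrite_input=overwrite_input,
                    method=method)
    r = func(a, **kwargs)
    result = _quantile(arr,
                       quantiles=q,
    ...<2 lines>...
                       out=out,
                       weights=wgt)
    slices_having_nans = np.isnan(arr[-1, ...])
                                  ~~~^^^^^^^^^
IndexError: index -1 is out of bounds for axis 0 with size 0
```

The force rose to 13 N and the tray is against its stop. Backing away and raising for a final check.

apply_moves:
  targets:
    - {"dp": [-0.003,0.02,0],"yaw": 0}
    - {"dp": [-0.01,0.06,0],"yaw": 0}
    - {"dp": [-0.02,0.1,0.03],"yaw": 0}
    - {"dp": [-0.03,0.13,0.07],"yaw": 0}
    - {"dp": [-0.05,0.16,0.11],"yaw": 0}
    - {"dp": [-0.08,0.18,0.15],"yaw": 0}
    - {"dp": [-0.1,0.2,0.19],"yaw": 0}
    - {"dp": [-0.1,0.2,0.2],"yaw": 0}
    - {"dp": [-0.1,0.2,0.2],"yaw": 0}
    - {"dp": [-0.1,0.2,0.2],"yaw": 0}

```text
time_s: 47.12
tcp_pos: [0.4784, 0.2706, 0.2262]
eef_rot: [-179.8, -0.4, 9.6]
contact_force: [1.0, 1.0, -0.3]
gripper_width: 0.0006
gripper_force: 0.0
```

```bash
python3 cup.py | grep -E 'pull|^\[|rim|pin|0.54|side .3'; python3 - <<'E'
from h import *
c=cap('top'); W=cloud(c); X,Y=stand(W); z=W[...,2]
k=(abs(X)<.05)&(abs(Y)<.03)&(z>.285)&(z<.31); print('bar Y',Y[k].mean())
m=(z>.008)&(z<.09); m[:80]=0
n,l,st,ce=cv2.connectedComponentsWithStats(m.astype(np.uint8))
for i in range(1,n):
    if st[i,4]>60: print(ce[i].round(1),st[i,4],np.nanmean(W[l==i],0).round(3))
E
```

```text
[0.47839695 0.27062495 0.2261997 ] 9.617530951092428 0.0005693581666904103 [ 50.    7.9 -14.4   0.1 -67.3  49.6]
rim 0.5415312647819519 -0.38762718439102173 0.07578255236148834
top [220. 142.] 13 [0.789 0.084 0.019] zmax 0.026 dmax 0.549
top [377. 223.] 541 [ 0.542 -0.385  0.031] zmax 0.043 dmax 0.053
pull 121 X 0.0 Y [0.107 0.129 0.15 ]
pin X [-0.139 -0.084]
side [309. 208.] 115 [ 0.533 -0.395  0.032] zmax 0.04 dmax 0.056
pin X [-0.136 -0.087]
bar Y -0.001244905629123284
[532.4 133.9] 2448 [ 0.806 -0.852  0.046]
[343.5 152.6] 932 [ 0.756 -0.291  0.02 ]
[224.9 144.1] 197 [0.783 0.069 0.018]
[139.5 166.8] 1709 [0.712 0.324 0.027]
[304.1 199.3] 1644 [ 0.613 -0.171  0.023]
[256.4 207.2] 2012 [ 0.59  -0.028  0.025]
[441.5 209.1] 554 [ 0.583 -0.581  0.024]
[520.8 222.7] 3717 [ 0.541 -0.803  0.047]
[380.2 222.4] 1906 [ 0.543 -0.395  0.032]
[555.  262.6] 148 [ 0.424 -0.909  0.029]
[400.3 282.7] 551 [ 0.366 -0.453  0.024]
[558.  346.2] 67 [ 0.179 -0.915  0.014]
[245.1 389.7] 2091 [0.061 0.003 0.025]
```

```bash
python3 -c "
from h import *
print(r.close_job())"
```

```text
the job is handed in; nothing more can be done
None
```

I handed the job in at about 47 s, with no verdict shown; my last measurements put all three cobs found in the nest cup, the bottle straight with the pin home, the tray in, the bystanders unmoved and the arm clear.

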